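Load the vial carrier and hold it against the shaker's sprung stop

ROBOT

A 7-joint arm with a two-finger parallel gripper is mounted at the origin on the work surface. World frame = base frame: x ahead of the robot, y to its left, z up, the work surface at z = 0. Lengths are in m, angles in rad, forces in N, time in s.
With the tool pointing down it reaches from about 0.4 to 0.85 m from the base axis. Payload 6.9 kg.
Tool frame: the origin (TCP) lies at the very end of the fingers, on their centre line; the grasp point (between the pads) lies 19 mm behind it; z points along the fingers, x is the direction in which the jaws open and shut, and the axes are right-handed (so a half turn about z gives the same grasp; the last joint's range is limited). The gripper opens to 85 mm and grips with 20 to 120 N. Pads are 22 mm wide; open, the fingers measure 114 mm over their backs; the gripper's body (76 mm by 85 mm) begins 54 mm behind the grasp point. The pads swing forward as they close: fully open they stand 13 mm farther back than shut.
Start: joints at [1.423, 0.507, -0.238, 1.5, 0.126, 1.149, -0.155], TCP at [0.157, -0.605, 0.231] pointing down, gripper open.
Joint ranges: [-3.08, 3.08], [-0.24, 2.05], [-1.43, 1.35], [0, 2.5], [-1.52, 4.66], [0.17, 1.96], [-2.89, 2.89]. Speed limits (rad/s): [2.39, 2.39, 3.14, 3.14, 3.14, 3.14, 3.14].

INTERFACE

Orientations are given as a 3x3 rotation matrix whose columns are the frame's x, y, z axes.
In Python, from cell import * gives the robot as it stands.
- The arm moves only by the tool drive_tool, never from a script. Its argument "motion" is a list of rows, each a list of 6 numbers: the shift along the world's x, y, z in m, then the turn, a rotation vector about the world's x, y, z in rad. In form: [[dx, dy, dz, ax, ay, az], ...]. A call has 1 to 5 rows; each row is the pose to reach, as a shift and turn from the pose measured when the call began; what a row does not reach only later rows make up. A row lasts 1/12 s, in which the tool goes at most 41.7 mm and 7.16 degrees, less where a joint would pass 70% of its speed; a pose out of reach is approached as far as the arm can. A call with a gripper value outside its range is refused whole. "claw" is the opening, from 0 (shut) to 1 (fully open), set as the call begins (left out, the last holds). The fingers move at their own pace and stop on an object; "force" is the grip in N (left out, the last holds). Time passes only in rows, so rows that repeat a pose let the fingers close. It gives the time, the measured TCP pose, the force and the opening at its end, in the units of the state.
- sense(): the state, without advancing time (a new reading comes with each control period).
- read_camera(name): name is "scene" or "top"; returns a dict with "img" (400x640x3 uint8, red, green, blue), "vfov" (degrees; the focal length in pixels is half the picture's height over the tangent of half this angle, whatever the lens; pixels are square), "cx", "cy" (the principal point, pixels), "world_from_camera" (4x4, takes a point from camera to world coordinates). Camera axes: x right, y down, z forward; pixel columns grow to the right and rows downward; lengths in m; the calibration is good to about 2 mm. A picture is of the moment at which its call begins. There is no depth.
- finish_job(): hands the job in, once; it reports no verdict.
The state is a dict: "time_s": time; "joint_positions": joint angles; "qvel": joint speeds; "joint_efforts": joint torques, N m; "position": TCP position; "ee_rot": TCP orientation; "ft_force": force on the tool from outside, world axes, zero at the start; "moment": the same for the moment, N m; "opening": opening from 0.0 (shut) to 1.0 (fully open).
Only numpy, scipy, OpenCV 4.12 (cv2) and the standard library are available. Lean on these libraries where they do the work, as an engineer would, in place of code of your own. Each camera call takes 0.05 s, during which the arm holds its last target.

TASK

Put the two blue-capped vials upright into the blue bay of the carrier on the shaker and the orange-capped vial into the orange bay. Then slide the carrier over the platform, square and centred, against the sprung stop and keep pressing with a steady 10 newtons or so, which pushes the stop about half-way in (pointer in the green); never drive the stop right to its end, and don't disturb the tip box, bottle or beaker. Finish while still holding it pressed there, so that I can do up the clamp screws.

Things in the scene. Friction and masses are not known exactly. Their poses are not given: they have to be found in the camera images.
- shaker: White shaker fixed to the bench, 310 x 280 mm, its flat aluminium platform 60 mm above the bench. Origin on the bench under its centre; x points to the sprung stop at its far end. The stop's grey housing (130 mm wide, top 104 mm above the bench) spans x = 118 to 150 mm; two black clamp screws (18 mm diameter, top 84 mm above the bench) stand at x = 20, y = +-124 mm.
- stop (a joint): Travel of the sprung pad in m: 0 = fully out, growing as it is pushed along the shaker's +x, 0.025 = at its end. A plain spring, 0.8 N per mm, no preload: 10 N pushes it 0.0125. Its black pointer rides over yellow (0 to 7.5 mm), green (7.5 to 17.5 mm) and red stripes on the grey housing.
- stop_face (a point): Centre of the black pad's flat upright face, 110 mm wide, 30 mm high (5 to 35 mm above the platform), looking along the shaker's -x; it moves with the pad. Unloaded it lies 70 mm along x from the shaker's origin, 80 mm above the bench. Axes as the shaker's.
- carrier: Loose plastic carrier, about 0.3 kg, flat on the platform 40 to 90 mm short of the stop, a little askew. Origin under the middle of its 54 x 180 mm tray (x by y); base 4 mm, walls 4 mm thick, rim 28 mm above the underside. Its flat front face, to meet the pad, is 27 mm along +x. A flat white tongue, 60 mm wide, runs back to x = -97 mm and carries the grip post.
- carrier_post (a point): On the axis of the carrier's grey grip post (upright, 24 x 24 mm, sides along the carrier's x and y, 4 to 74 mm above the carrier's underside), 50 mm above the underside and 76 mm along -x from the carrier's origin. Nothing stands beside it in y; 37 mm free to the tray wall in +x. Axes as the carrier's.
- blue_bay (a point): Centre of the floor of the blue bay, the carrier's +y half: open-topped, inside 46 mm (x) by 84 mm (y), floor 4 mm and rim 28 mm above the carrier's underside. Room for two vials side by side along y, 42 mm apart. Grip vials by their upper part, so that the fingers stay above the rim. Axes as the carrier's.
- orange_bay (a point): Centre of the floor of the orange bay, the carrier's -y half; the same sizes as the blue bay. Axes as the carrier's.
- vial_blue_a_mid (a point): Sample vial with a blue cap, 28 mm diameter, 70 mm tall including its 22 mm high cap, about 35 g, standing upright on the bench with 40 mm or more of clear bench round it. This point is the centre of the vial, 35 mm above its underside; z is up its axis.
- vial_blue_b_mid (a point): Second sample vial with a blue cap, the same: 28 mm diameter, 70 mm tall including its 22 mm high cap, about 35 g, standing upright on the bench with 40 mm or more of clear bench round it. This point is the centre of the vial, 35 mm above its underside; z is up its axis.
- vial_orange_mid (a point): Sample vial with an orange cap, 28 mm diameter, 70 mm tall including its 22 mm high cap, about 35 g, standing upright on the bench with 40 mm or more of clear bench round it. This point is the centre of the vial, 35 mm above its underside; z is up its axis.
- tip_box: Bystander: orange pipette-tip box with a whitish lid, 82 x 120 x 90 mm high, to the right of the shaker. Origin under its centre.
- bottle: Bystander: bottle with a green cap, 66 mm diameter, 140 mm tall, to the right of the shaker. Origin under its centre.
- beaker: Bystander: open glass beaker, 72 mm across the rim, 90 mm tall, beyond the vials to the left. Origin under its centre.
Mind the look-alikes: they are no part of the job. Leave any red look-alike of the part that bears vial_blue_a_mid alone. What is shaped like the carrier but turquoise is not meant.

How it is judged:
On the way, in this order (a step that is already met when the one before it is completed fails the run):
1. all three vials stand in the bays of their cap colours, let go (x of vial_blue_a_mid in the frame of blue_bay between -0.023 and 0.023 m and y of vial_blue_a_mid in the frame of blue_bay between -0.042 and 0.042 m and z of vial_blue_a_mid in the frame of blue_bay between 0.028 and 0.042 m and angle between each of vial_blue_a_mid, vial_blue_b_mid, vial_orange_mid's own z axis and vertical below 0.2 rad and x of vial_blue_b_mid in the frame of blue_bay between -0.023 and 0.023 m and y of vial_blue_b_mid in the frame of blue_bay between -0.042 and 0.042 m and z of vial_blue_b_mid in the frame of blue_bay between 0.028 and 0.042 m and x of vial_orange_mid in the frame of orange_bay between -0.023 and 0.023 m and y of vial_orange_mid in the frame of orange_bay between -0.042 and 0.042 m and z of vial_orange_mid in the frame of orange_bay between 0.028 and 0.042 m and contact force between the fingers and vial_blue_a below 0.2 N and contact force between the fingers and vial_blue_b below 0.2 N and contact force between the fingers and vial_orange below 0.2 N), for 0.2 s.
2. the carrier is pressed square and centred against the stop with 6 to 14 N (contact force between carrier and stop between 6 and 14 N and (contact force between carrier and the fingers above 2 N or contact force between carrier and the arm above 2 N) and angle between the x axis of carrier and the x axis of shaker, either way round below 0.1 rad and y of carrier in the frame of shaker between -0.025 and 0.025 m and angle between carrier's own z axis and vertical below 0.06 rad and z of carrier in the frame of shaker below 0.064 m), for 0.3 s.
At the end, for the whole second after the job is handed in: The robot still presses the carrier (at rest, flat on the platform, within 0.1 rad of square and 25 mm of centred) against the stop with 6 to 14 N; both blue-capped vials stand in the blue bay, the orange-capped one in the orange bay, upright within 0.2 rad (all of step 2 and x of vial_blue_a_mid in the frame of blue_bay between -0.023 and 0.023 m and y of vial_blue_a_mid in the frame of blue_bay between -0.042 and 0.042 m and z of vial_blue_a_mid in the frame of blue_bay between 0.028 and 0.042 m and angle between each of vial_blue_a_mid, vial_blue_b_mid, vial_orange_mid's own z axis and vertical below 0.2 rad and x of vial_blue_b_mid in the frame of blue_bay between -0.023 and 0.023 m and y of vial_blue_b_mid in the frame of blue_bay between -0.042 and 0.042 m and z of vial_blue_b_mid in the frame of blue_bay between 0.028 and 0.042 m and x of vial_orange_mid in the frame of orange_bay between -0.023 and 0.023 m and y of vial_orange_mid in the frame of orange_bay between -0.042 and 0.042 m and z of vial_orange_mid in the frame of orange_bay between 0.028 and 0.042 m and linear speed of carrier below 0.01 m/s); the arm keeps its last pose, push and grip.
It fails at once if the stop is driven to its end (beyond 23.5 mm) (value of joint stop above 0.0235 m).
It fails at once if the tip box is disturbed (moved by more than 20 mm) (distance of tip_box from where it was at the start of the episode above 0.02 m).
It fails at once if the bottle is disturbed (moved by more than 20 mm) (distance of bottle from where it was at the start of the episode above 0.02 m).
It fails at once if the beaker is disturbed (moved by more than 20 mm) (distance of beaker from where it was at the start of the episode above 0.02 m).
It also fails if it takes over 72 s, if anything falls off the work surface, if the arm or the gripper's body presses on something with over 40 N, if the wrist force passes 120 N, or if a joint passes its speed limit or range.

## Working session

There is one attempt and no reset: what is moved stays moved. The work goes in short steps, Python scripts to look and compute and a tool call to move; the robot and the scene stay as the last step left them, time stands still between calls to the robot, and variables do not carry over. Pictures are saved under pics/ and viewed, and the job is handed in when it is done.

Besides the shell and the picture viewer there is one more tool, called after ">>>" in YAML: its name, and indented under it one key for each argument. drive_tool: Moves the arm, as the interface text tells. Its arguments: {"type":"object","properties":{"motion":{"type":"array","items":{"type":"array","items":{"type":"number"}}},"claw":{"type":"number"},"force":{"type":"number"}},"required":["motion"]}

```bash
mkdir -p pics; ls; python3 - <<'E'
from cell import *
import cv2,numpy as np
np.set_printoptions(precision=4,suppress=True)
s=sense()
for k in s: print(k,np.array(s[k]))
for n in("scene","top"):
    c=read_camera(n); cv2.imwrite(f"pics/{n}0.png",c["img"][:,:,::-1]); print(n,c["vfov"],c["cx"],c["cy"],c["world_from_camera"],[k for k in c])
E
```

```text
pics
time_s 0.0
joint_positions [ 1.4225  0.5083 -0.2375  1.5011  0.1257  1.1489 -0.1548]
qvel [-0.0006 -0.0007 -0.0006 -0.0004 -0.0013  0.0008 -0.0006]
joint_efforts [  0.0003 -62.0587  -2.1863 -24.9653   0.0127   0.0119  -0.0001]
position [ 0.1567 -0.6045  0.2304]
ee_rot [[ 0.2511 -0.968  -0.0005]
 [-0.968  -0.2511  0.0017]
 [-0.0018  0.     -1.    ]]
ft_force [-0.1306 -1.0645  0.5602]
moment [-0.0178 -0.0286  0.0327]
opening 0.9975996626192085
scene 56.376694731472 320.8064041208643 197.88583661512405 [[ 0.3992  0.7031 -0.5884  1.0404]
 [ 0.9169 -0.3056  0.2568 -0.2604]
 [ 0.0007 -0.642  -0.7667  0.8689]
 [ 0.      0.      0.      1.    ]] ['img', 'vfov', 'cx', 'cy', 'world_from_camera']
top 47.55734999149343 317.3738910365895 200.4148638964345 [[-0.0243 -0.9954  0.0929  0.3118]
 [-0.9997  0.0236 -0.0081  0.0174]
 [ 0.0059 -0.093  -0.9956  1.3451]
 [ 0.      0.      0.      1.    ]] ['img', 'vfov', 'cx', 'cy', 'world_from_camera']
```

View pics/scene0.png

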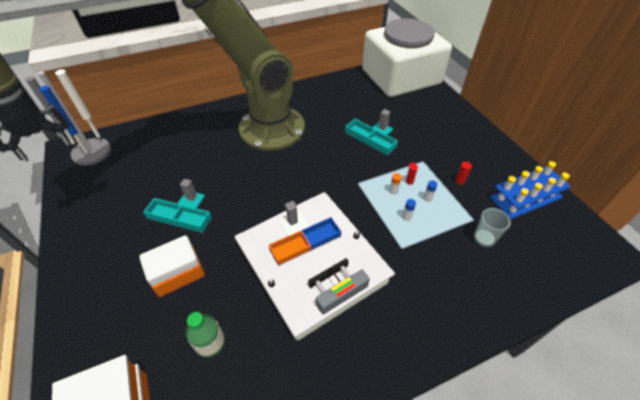

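View pics/top0.png

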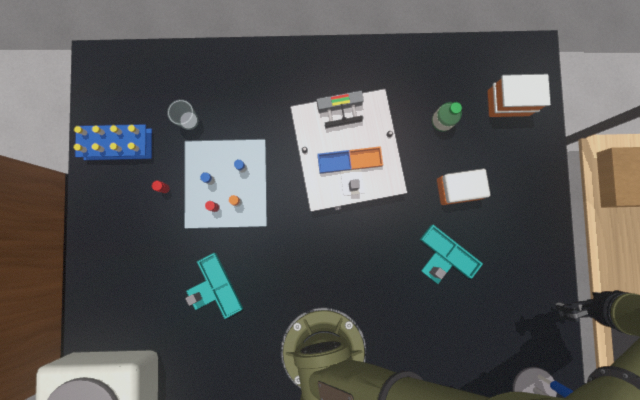

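Look-alikes in the top view:
- Blue vials: (206,178) and (239,165) are wanted. The yellow-capped rack at (110,140) is not.
- Orange vial: (234,200) is wanted. The red look-alikes at (211,206) and (160,187) stay untouched.
- Carrier: the blue/orange one on the shaker at (350,160) is wanted. The turquoise ones at (220,285) and (450,250) are not.

```bash
cat > h.py <<'E'
from cell import *
import cv2,numpy as np
np.set_printoptions(precision=4,suppress=True)
def ray(c,u,v):
    f=c["img"].shape[0]/2/np.tan(np.radians(c["vfov"])/2)
    d=np.array([(u-c["cx"])/f,(v-c["cy"])/f,1]);T=np.array(c["world_from_camera"])
    return T[:3,3],T[:3,:3]@d
def onz(c,u,v,z):
    o,d=ray(c,u,v);return o+d*(z-o[2])/d[2]
def tri(c1,p1,c2,p2):
    o,d=ray(c1,*p1);q,e=ray(c2,*p2)
    s=np.linalg.lstsq(np.stack([d,-e],1),q-o,rcond=None)[0]
    a=o+d*s[0];b=q+e*s[1];return (a+b)/2,np.linalg.norm(a-b)
def blobs(c,lo,hi,amin=15):
    h=cv2.cvtColor(np.ascontiguousarray(c["img"]),cv2.COLOR_RGB2HSV)
    m=cv2.inRange(h,np.array(lo),np.array(hi))
    n,l,st,ce=cv2.connectedComponentsWithStats(m)
    return [(st[i],ce[i]) for i in range(1,n) if st[i][4]>=amin],l,m
def crop(c,x,y,w,h,k,name):
    i=c["img"][y:y+h,x:x+w,::-1];cv2.imwrite(name,cv2.resize(i,None,fx=k,fy=k,interpolation=cv2.INTER_CUBIC))
BLUE=((100,120,60),(125,255,255));OR=((6,150,120),(18,255,255))
E
python3 - <<'E'
from h import *
for n in("top","scene"):
    c=read_camera(n)
    for nm,r in(("blue",BLUE),("or",OR)):
        for st,ce in blobs(c,*r)[0]: print(n,nm,st,ce,onz(c,*ce,.07)[:2],onz(c,*ce,.088)[:2])
    if n=="top": crop(c,180,80,240,150,3.3,"pics/topcrop0.png")
    else: crop(c,220,140,260,190,3,"pics/scenecrop0.png")
E
```

```text
top blue [  75  124   77   37 1968] [115.4842 143.0442] [0.6084 0.5777] [0.6043 0.5698]
top blue [318 154  32  18 478] [333.3347 162.2762] [ 0.5386 -0.041 ] [ 0.5354 -0.0402]
top blue [235 160   9   9  64] [238.7812 164.2188] [0.5393 0.2276] [0.5361 0.2246]
top blue [201 173  10   9  71] [205.2113 177.0141] [0.5048 0.3228] [0.5021 0.3185]
top blue [550 381  23  16 192] [560.6562 388.5312] [-0.0995 -0.6431] [-0.0937 -0.6338]
top or [351 150  31  18 416] [365.7572 159.0072] [ 0.5459 -0.1336] [ 0.5426 -0.1315]
top or [439 177   8  27  66] [442.1667 190.2424] [ 0.4513 -0.347 ] [ 0.4494 -0.3419]
top or [230 196   8   8  50] [233.54 199.78] [0.4382 0.2432] [0.4364 0.24  ]
scene blue [ 39  86  38  50 350] [ 56.9343 106.7686] [-0.3238 -0.6751] [-0.2931 -0.6657]
scene blue [ 490  171   80   48 1582] [527.4159 195.3028] [0.65   0.5435] [0.6588 0.5254]
scene blue [428 181   9  10  77] [431.7662 185.5065] [0.5118 0.3181] [0.5237 0.3051]
scene blue [406 199  10  11  87] [410.1379 204.2069] [0.5461 0.2238] [0.5572 0.2129]
scene blue [303 218  38  30 648] [321.6975 232.3349] [ 0.5349 -0.0372] [ 0.5
[... 1546 characters left out ...]
.1633 -0.5898]
scene or [393 174   8  10  67] [396.209  178.3731] [0.4469 0.2389] [0.4602 0.2276]
scene or [600 176  40  52 965] [623.5316 205.0041] [0.7826 0.7607] [0.7884 0.7377]
scene or [270 232  40  32 756] [289.1151 247.2553] [ 0.5439 -0.1305] [ 0.5551 -0.1334]
scene or [152 263  52  33 627] [178.3142 280.6316] [ 0.5265 -0.4019] [ 0.538  -0.3987]
scene or [336 283  18  12  28] [344.2857 288.4643] [ 0.7003 -0.0523] [ 0.708 -0.057]
scene or [132 366   3  12  21] [133.0952 371.8095] [ 0.6946 -0.5202] [ 0.7024 -0.5144]
scene or [133 379   3   8  15] [134.3333 383.0667] [ 0.7173 -0.5202] [ 0.7246 -0.5143]
scene or [134 388   4  12  24] [135.5417 393.8333] [ 0.7384 -0.52  ] [ 0.7452 -0.5142]
```

View pics/topcrop0.png

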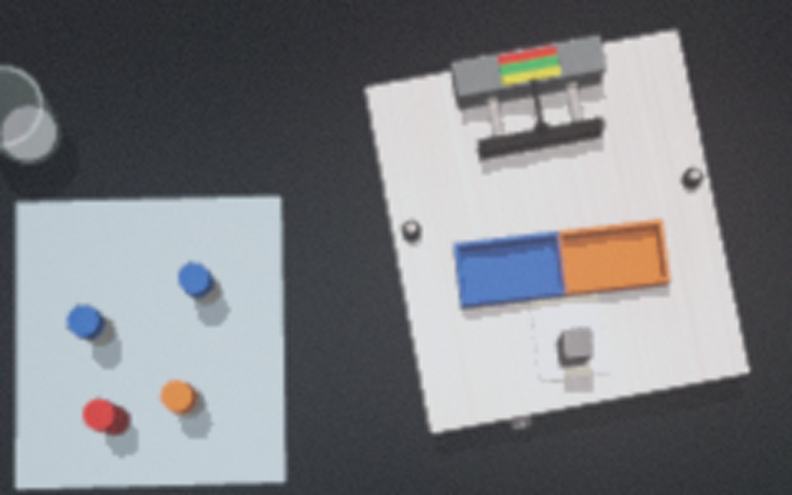

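View pics/scenecrop0.png

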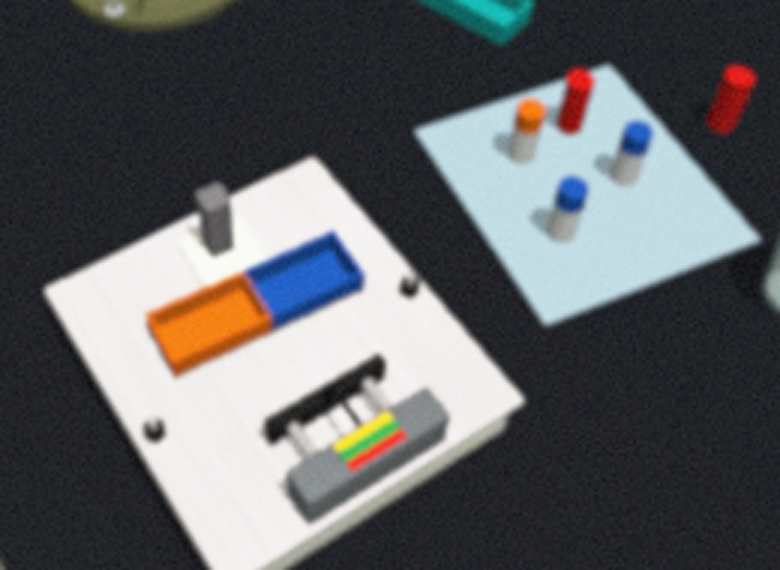

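```bash
cat >> h.py <<'E'
def carrier(c,z=.088):
    """rim outline of blue+orange tray -> centre, angle of long axis (+y of carrier)"""
    mb=blobs(c,*BLUE)[2]|blobs(c,(4,120,70),(20,255,255))[2]
    mb=cv2.morphologyEx(mb,cv2.MORPH_CLOSE,np.ones((3,3),np.uint8))
    n,l,st,ce=cv2.connectedComponentsWithStats(mb)
    best=None
    for i in range(1,n):
        p=onz(c,*ce[i],z)
        if abs(p[0]-.56)<.12 and abs(p[1]+.09)<.12 and st[i][4]>300:
            if best is None or st[i][4]>st[best][4]: best=i
    cs,_=cv2.findContours((l==best).astype(np.uint8),cv2.RETR_EXTERNAL,cv2.CHAIN_APPROX_NONE)
    P=np.array([onz(c,*q[0],z)[:2] for q in cs[0]],np.float32)
    return cv2.minAreaRect(P*1000)
E
python3 - <<'E'
from h import *
c=read_camera("top");s=read_camera("scene")
# platform
def plat(c,guess):
    g=cv2.cvtColor(np.ascontiguousarray(c["img"]),cv2.COLOR_RGB2HSV)
    m=cv2.inRange(g,(0,0,130),(179,40,255))
    n,l,st,ce=cv2.connectedComponentsWithStats(m)
    i=l[guess[1],guess[0]];print(st[i])
    m=(l==i).astype(np.uint8)
    cs,_=cv2.findContours(m,cv2.RETR_EXTERNAL,cv2.CHAIN_APPROX_NONE)
    hull=cv2.convexHull(max(cs,key=cv2.contourArea))
    q=cv2.approxPolyDP(hull,8,True)[:,0];print(q.tolist())
    P=np.array([onz(c,*p[0],.06)[:2] for p in hull],np.float32)
    print("rect",cv2.minAreaRect(P*1000),[onz(c,*p,.06)[:2] for p in q])
plat(c,(320,130));plat(s,(300,215) if 0 else (280,270))
# screws + dark pad
for nm,cc in(("top",c),("scene",s)):
    print(nm,"carrier",carrier(cc))
    g=cv2.cvtColor(np.ascontiguousarray(cc["img"]),cv2.COLOR_RGB2GRAY)
    m=cv2.inRange(g,0,90);n,l,st,ce=cv2.connectedComponentsWithStats(m)
    for i in range(1,n):
        p=onz(cc,*ce[i],.08)
        if 10<st[i][4]<900 and .35<p[0]<.8 and -.28<p[1]<.1: print(st[i],ce[i],p[:2])
E
```

```text
[ 291   89  116  122 8522]
[[384, 89], [406, 192], [310, 210], [291, 106]]
rect ((581.392333984375, -83.54652404785156), (318.8952941894531, 281.8704833984375), 9.433283805847168) [array([ 0.753, -0.195]), array([ 0.4498, -0.2463]), array([0.4049, 0.0285]), array([0.7083, 0.0767])]
[ 235  192  160  147 9957]
[[324, 192], [394, 273], [296, 338], [235, 235]]
rect ((573.9381103515625, -85.17044067382812), (338.6764831542969, 283.1665954589844), 9.487345695495605) [array([0.403 , 0.0277]), array([0.7075, 0.0784]), array([ 0.7587, -0.1953]), array([ 0.4461, -0.2452])]
top carrier ((542.3899536132812, -86.92611694335938), (52.962162017822266, 176.03399658203125), 5.478509426116943)
[319 102  43  10 116] [339.8879 106.6724] [ 0.6971 -0.0637]
[325 116  37  12 191] [343.4817 121.4136] [ 0.6539 -0.0727]
[319 152  29   5  50] [333.42 153.7 ] [ 0.5614 -0.0415]
scene carrier ((549.9371337890625, -88.39002990722656), (63.250118255615234, 178.6940460205078), 5.346320629119873)
[303 219  37  30 429] [322.5851 232.0909] [ 0.5415 -0.0376]
[354 234   5   4  15] [355.8 235.8] [0.5856 0.0353]
[309 259  39  28 283] [327.735  272.6219] [ 0.6525 -0.073 ]
[269 282   5   5  17] [271.1176 284.    ] [ 0.6271 -0.205 ]
[317 283  50  30 154] [341.     298.4156] [ 0.7235 -0.0722]
```

>>> drive_tool:
  motion:
    - [0.25,0.3,0.05,0,0,0.6]
    - [0.25,0.3,0.05,0,0,0.6]
    - [0.25,0.3,0.05,0,0,0.6]
    - [0.25,0.3,0.05,0,0,0.6]
    - [0.25,0.3,0.05,0,0,0.6]
  claw: 0.8
  force: 25

```text
time_s: 0.72
position: [0.29, -0.4445, 0.2579]
ee_rot: [[0.758, -0.652, -0.001], [-0.652, -0.758, 0.0], [-0.0, 0.0, -1.0]]
ft_force: [0.1, -0.8, 0.1]
opening: 0.798
```

>>> drive_tool:
  motion:
    - [0.15,0.3,0.0,0,0,0.6]
    - [0.15,0.3,0.0,0,0,0.6]
    - [0.15,0.3,0.0,0,0,0.6]
    - [0.15,0.3,0.0,0,0,0.6]
    - [0.15,0.3,0.0,0,0,0.6]

```text
time_s: 1.13
position: [0.3827, -0.258, 0.258]
ee_rot: [[0.995, -0.104, -0.0], [-0.104, -0.995, -0.001], [-0.0, 0.001, -1.0]]
ft_force: [0.1, -1.2, -0.1]
opening: 0.802
```

>>> drive_tool:
  motion:
    - [0.07,0.3,0.0,0,0,0.2]
    - [0.07,0.3,0.0,0,0,0.2]
    - [0.07,0.3,0.0,0,0,0.2]
    - [0.07,0.3,0.0,0,0,0.2]
    - [0.07,0.3,0.0,0,0,0.2]

```text
time_s: 1.55
position: [0.4296, -0.0552, 0.2582]
ee_rot: [[0.996, 0.095, 0.001], [0.095, -0.996, -0.002], [0.001, 0.002, -1.0]]
ft_force: [0.5, -0.0, 0.2]
opening: 0.803
```

>>> drive_tool:
  motion:
    - [0.01,0.299,-0.06,0,0,0]
    - [0.01,0.299,-0.06,0,0,0]
    - [0.01,0.299,-0.06,0,0,0]
    - [0.01,0.299,-0.06,0,0,0]
    - [0.01,0.299,-0.06,0,0,0]

```text
time_s: 1.97
position: [0.4362, 0.1491, 0.2172]
ee_rot: [[0.996, 0.094, 0.001], [0.094, -0.996, -0.002], [0.001, 0.002, -1.0]]
ft_force: [0.4, -1.1, -0.7]
opening: 0.802
```

>>> drive_tool:
  motion:
    - [0.003,0.095,-0.02,0,0,0]
    - [0.003,0.095,-0.06,0,0,0]
    - [0.003,0.095,-0.07,0,0,0]
    - [0.003,0.095,-0.07,0,0,0]
    - [0.003,0.095,-0.07,0,0,0]

```text
time_s: 2.38
position: [0.4377, 0.2451, 0.1457]
ee_rot: [[0.995, 0.098, -0.002], [0.098, -0.995, -0.003], [-0.003, 0.003, -1.0]]
ft_force: [0.4, -0.8, -0.6]
opening: 0.8
```

>>> drive_tool:
  motion:
    - [0.001,-0.001,-0.04,0,0,0]
    - [0.001,-0.001,-0.05,0,0,0]
    - [0.001,-0.001,-0.05,0,0,0]

```text
time_s: 2.63
position: [0.4381, 0.2416, 0.0945]
ee_rot: [[0.995, 0.096, -0.005], [0.096, -0.995, -0.006], [-0.006, 0.005, -1.0]]
ft_force: [-0.8, 0.6, 0.6]
opening: 0.799
```

```bash
python3 - <<'E'
from h import *
crop(read_camera("scene"),340,100,160,130,4.5,"pics/s1.png")
crop(read_camera("top"),160,110,140,130,4.5,"pics/t1.png")
print(sense()["position"])
E
```

```text
[0.4393 0.2434 0.0969]
```

View pics/s1.png

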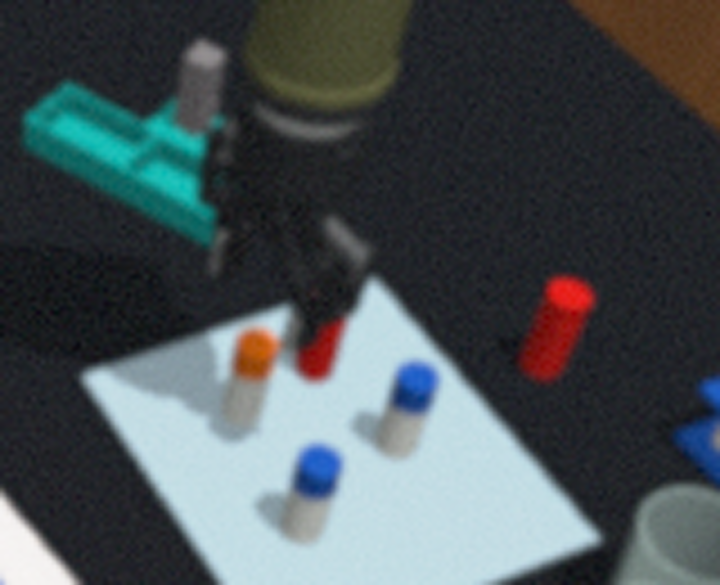

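View pics/t1.png

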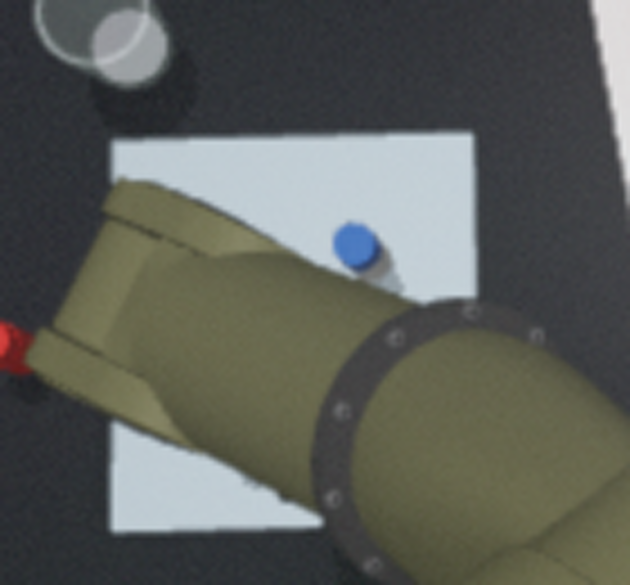

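>>> drive_tool:
  motion:
    - [0,0,-0.03,0,0,0]
    - [0,0,-0.06,0,0,0]
    - [0,0,-0.06,0,0,0]
    - [0,0,-0.06,0,0,0]

```text
time_s: 3.07
position: [0.4395, 0.243, 0.038]
ee_rot: [[0.995, 0.096, -0.002], [0.096, -0.995, -0.004], [-0.002, 0.004, -1.0]]
ft_force: [0.1, 0.5, -0.2]
opening: 0.798
```

>>> drive_tool:
  motion:
    - [0,0,0,0,0,0]
    - [0,0,0,0,0,0]
    - [0,0,0,0,0,0]
    - [0,0,0,0,0,0]
    - [0,0,0,0,0,0]
  claw: 0
  force: 25

```text
time_s: 3.48
position: [0.4403, 0.2435, 0.0394]
ee_rot: [[0.995, 0.096, 0.0], [0.096, -0.995, -0.003], [0.0, 0.003, -1.0]]
ft_force: [-2.2, -0.9, 9.8]
opening: 0.318
```

>>> drive_tool:
  motion:
    - [0,0,0,0,0,0]
    - [0,0,0.02,0,0,0]
    - [0,0,0.06,0,0,0]
    - [0,0,0.1,0,0,0]
    - [0,0,0.13,0,0,0]

```text
time_s: 3.9
position: [0.4401, 0.2442, 0.1724]
ee_rot: [[0.995, 0.097, 0.001], [0.097, -0.995, -0.002], [0.001, 0.002, -1.0]]
ft_force: [0.8, -0.3, -0.7]
opening: 0.317
```

```bash
python3 - <<'E'
from h import *
crop(read_camera("scene"),340,80,160,150,4,"pics/s2.png")
s=sense();print(s["position"],s["opening"],s["ft_force"])
E
```

```text
[0.442  0.2461 0.1771] 0.32173959124245793 [1.4174 1.8269 3.6458]
```

View pics/s2.png

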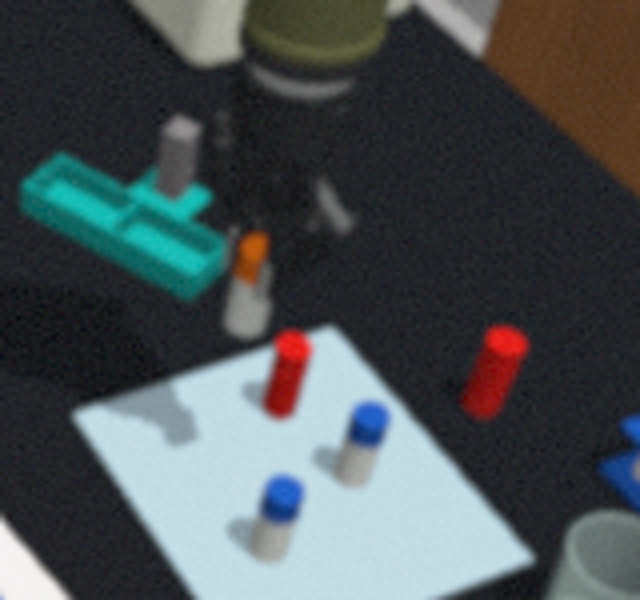

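```bash
python3 - <<'E'
from h import *
c=read_camera("top");s=read_camera("scene")
crop(c,300,140,110,80,7,"pics/t2.png");crop(s,230,180,120,90,6.5,"pics/s3.png")
print(carrier(c))
E
```

```text
((542.224365234375, -86.94200134277344), (53.294891357421875, 176.03399658203125), 5.478509426116943)
```

View pics/t2.png

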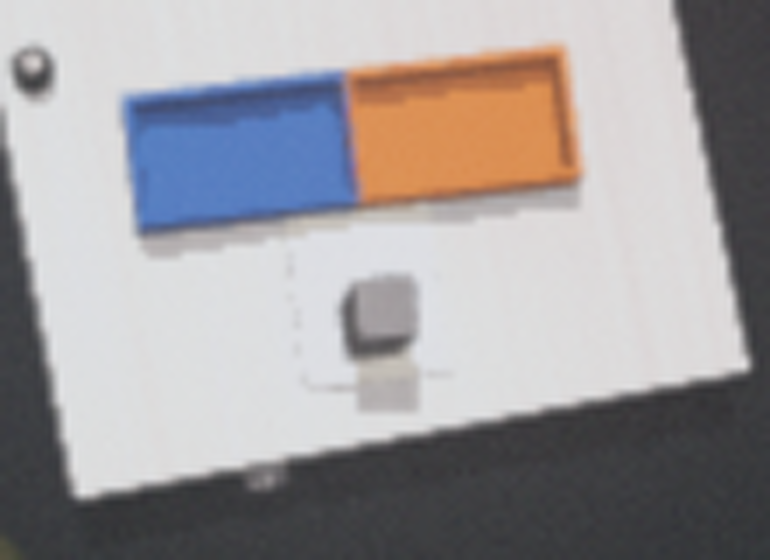

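View pics/s3.png

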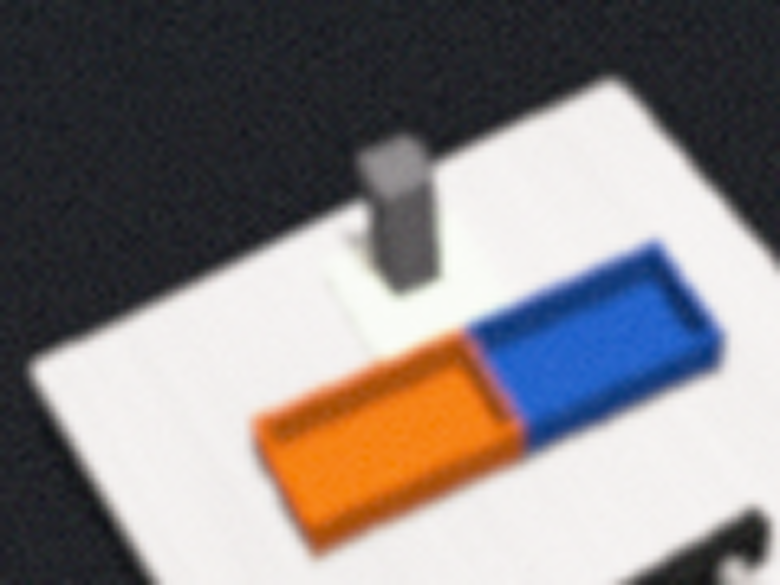

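```bash
python3 - <<'E'
from h import *
c=read_camera("top");s=read_camera("scene")
k=7
P=np.array([onz(c,300+u/k-.43,140+v/k-.43,.088)[:2] for u,v in((125,95),(563,45),(580,182),(137,234))])
print(P,P.mean(0)); print("post",onz(c,354.9,183.1,.134),onz(s,290.5,205,.134),tri(c,(354.9,183.1),s,(290.5,205)))
E
```

```text
[[ 0.5624  0.0038]
 [ 0.5787 -0.1728]
 [ 0.5229 -0.1776]
 [ 0.506   0.0003]] [ 0.5425 -0.0866]
post [ 0.4692 -0.0946  0.134 ] [ 0.4673 -0.0939  0.134 ] (array([ 0.4689, -0.0943,  0.1361]), np.float64(3.764761704807196e-05))
```

>>> drive_tool:
  motion:
    - [0.105,-0.376,0.02,0,0,0]
    - [0.105,-0.376,0.02,0,0,0]
    - [0.105,-0.376,0.02,0,0,0]
    - [0.105,-0.376,0.02,0,0,0]
    - [0.105,-0.376,0.02,0,0,0]

```text
time_s: 4.57
position: [0.4953, 0.041, 0.1786]
ee_rot: [[0.995, 0.096, -0.002], [0.096, -0.995, -0.004], [-0.003, 0.003, -1.0]]
ft_force: [0.8, -0.3, -0.9]
opening: 0.317
```

>>> drive_tool:
  motion:
    - [0.052,-0.186,0.0,0,0,0]
    - [0.052,-0.186,0.0,0,0,0]
    - [0.052,-0.186,0.0,0,0,0]
    - [0.052,-0.186,0.0,0,0,0]
    - [0.052,-0.186,0.0,0,0,0]

```text
time_s: 4.98
position: [0.5466, -0.15, 0.1764]
ee_rot: [[0.996, 0.093, -0.006], [0.093, -0.996, -0.004], [-0.006, 0.004, -1.0]]
ft_force: [0.6, -0.7, -0.5]
opening: 0.319
```

>>> drive_tool:
  motion:
    - [0.0,0.02,-0.005,0,0,0]
    - [0.0,0.02,-0.02,0,0,0]
    - [0.0,0.02,-0.04,0,0,0]
    - [0.0,0.02,-0.055,0,0,0]
    - [0.0,0.02,-0.055,0,0,0]

```text
time_s: 5.4
position: [0.5437, -0.13, 0.1171]
ee_rot: [[0.996, 0.093, -0.013], [0.093, -0.996, -0.003], [-0.014, 0.002, -1.0]]
ft_force: [-1.2, -0.2, -0.1]
opening: 0.317
```

>>> drive_tool:
  motion:
    - [0.003,0,-0.006,0,0,0]
    - [0.003,0,-0.012,0,0,0]
    - [0.003,0,-0.012,0,0,0]
    - [0.003,0,-0.012,0,0,0]

```text
time_s: 5.73
position: [0.5468, -0.1299, 0.105]
ee_rot: [[0.996, 0.093, -0.013], [0.093, -0.996, -0.003], [-0.014, 0.001, -1.0]]
ft_force: [-0.8, -0.3, 0.9]
opening: 0.318
```

```bash
python3 - <<'E'
from h import *
crop(read_camera("scene"),220,130,160,140,4.5,"pics/s4.png")
s=sense();print(s["position"],s["opening"],s["ft_force"])
E
```

```text
[ 0.547  -0.1299  0.1054] 0.313072921321051 [ 0.0831  0.154  -0.733 ]
```

View pics/s4.png

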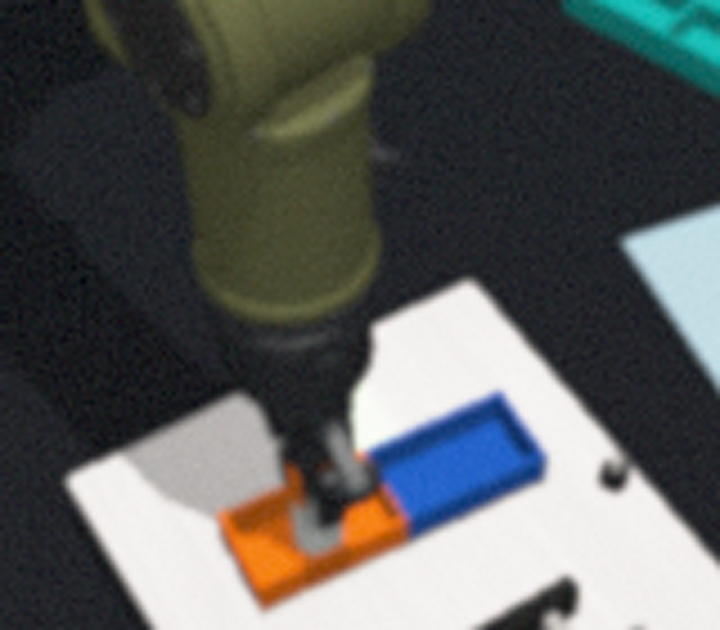

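>>> drive_tool:
  motion:
    - [0,0,-0.002,0,0.013,0]
    - [0,0,-0.002,0,0.013,0]

```text
time_s: 5.95
position: [0.5474, -0.1299, 0.1037]
ee_rot: [[0.995, 0.093, -0.026], [0.093, -0.996, -0.003], [-0.026, 0.001, -1.0]]
ft_force: [-0.2, -0.2, 0.2]
opening: 0.323
```

>>> drive_tool:
  motion:
    - [0,0,0,0,0,0]
    - [0,0,0,0,0,0]
    - [0,0,0,0,0,0]
  claw: 0.55

```text
time_s: 6.2
position: [0.5476, -0.1299, 0.1038]
ee_rot: [[0.995, 0.093, -0.026], [0.093, -0.996, -0.003], [-0.026, 0.001, -1.0]]
ft_force: [0.0, 0.3, -0.2]
opening: 0.546
```

>>> drive_tool:
  motion:
    - [0,0,0.02,0,0,0]
    - [0,0,0.06,0,-0.026,0]
    - [0,0,0.09,0,-0.026,0]
    - [0,0,0.1,0,-0.026,0]
    - [0,0,0.1,0,-0.026,0]

```text
time_s: 6.62
position: [0.5491, -0.1299, 0.207]
ee_rot: [[0.996, 0.093, 0.006], [0.093, -0.996, -0.005], [0.005, 0.005, -1.0]]
ft_force: [-0.5, -0.1, 0.3]
opening: 0.546
```

```bash
python3 - <<'E'
from h import *
crop(read_camera("scene"),220,130,160,140,4.5,"pics/s5.png")
s=sense();print(s["position"],s["opening"],s["ft_force"])
E
```

```text
[ 0.5481 -0.1301  0.2049] 0.5481803314589369 [ 0.046  -0.2908 -1.6255]
```

View pics/s5.png

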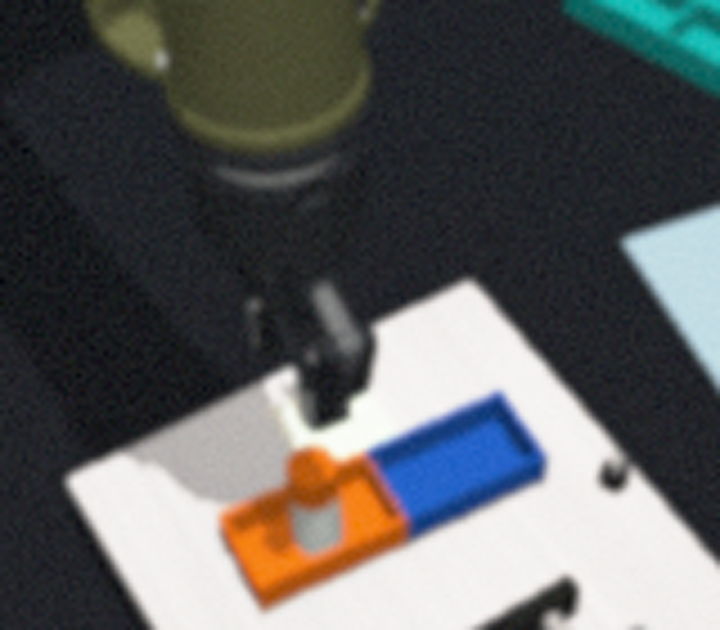

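>>> drive_tool:
  motion:
    - [-0.008,0.358,0,0,0,0]
    - [-0.008,0.358,0,0,0,0]
    - [-0.008,0.358,0,0,0,0]
    - [-0.008,0.358,0,0,0,0]
    - [-0.008,0.358,0,0,0,0]
  claw: 0.8

```text
time_s: 7.08
position: [0.5421, 0.0796, 0.2028]
ee_rot: [[0.996, 0.092, 0.0], [0.092, -0.996, -0.005], [0.0, 0.005, -1.0]]
ft_force: [0.7, 0.2, 0.1]
opening: 0.8
```

>>> drive_tool:
  motion:
    - [-0.004,0.154,-0.02,0,0,0]
    - [-0.004,0.154,-0.04,0,0,0]
    - [-0.004,0.154,-0.06,0,0,0]
    - [-0.004,0.154,-0.08,0,0,0]
    - [-0.004,0.154,-0.09,0,0,0]

```text
time_s: 7.5
position: [0.5355, 0.2386, 0.1096]
ee_rot: [[0.995, 0.098, -0.002], [0.098, -0.995, -0.003], [-0.003, 0.002, -1.0]]
ft_force: [-0.5, -0.0, 0.1]
opening: 0.797
```

>>> drive_tool:
  motion:
    - [0.0045,-0.0106,-0.005,0,0,0]
    - [0.0045,-0.0106,-0.02,0,0,0]
    - [0.0045,-0.0106,-0.02,0,0,0]

```text
time_s: 7.75
position: [0.5384, 0.2256, 0.0857]
ee_rot: [[0.995, 0.098, -0.008], [0.097, -0.995, -0.006], [-0.009, 0.005, -1.0]]
ft_force: [0.2, 0.1, -0.2]
opening: 0.801
```

>>> drive_tool:
  motion:
    - [0,0,0,0,0,0]

```text
time_s: 7.83
position: [0.5381, 0.2247, 0.0851]
ee_rot: [[0.995, 0.097, -0.01], [0.097, -0.995, -0.007], [-0.01, 0.006, -1.0]]
ft_force: [0.3, 0.1, -0.2]
opening: 0.803
```

>>> drive_tool:
  motion:
    - [0.002,0.003,-0.01,0.006,-0.01,0]
    - [0.002,0.003,-0.03,0.006,-0.01,0]
    - [0.002,0.003,-0.047,0.006,-0.01,0]
    - [0.002,0.003,-0.047,0.006,-0.01,0]
    - [0.002,0.003,-0.047,0.006,-0.01,0]

```text
time_s: 8.25
position: [0.5401, 0.2269, 0.0382]
ee_rot: [[0.995, 0.096, -0.001], [0.096, -0.995, -0.002], [-0.001, 0.002, -1.0]]
ft_force: [0.7, -0.8, 0.1]
opening: 0.801
```

>>> drive_tool:
  motion:
    - [0,0,0,0,0,0]
    - [0,0,0,0,0,0]
    - [0,0,0,0,0,0]
    - [0,0,0,0,0,0]
    - [0,0,0,0,0,0]
  claw: 0

```text
time_s: 8.67
position: [0.5406, 0.2271, 0.0393]
ee_rot: [[0.995, 0.096, 0.001], [0.096, -0.995, -0.001], [0.001, 0.001, -1.0]]
ft_force: [-0.3, -0.7, 7.4]
opening: 0.317
```

>>> drive_tool:
  motion:
    - [0,0,0,0,0,0]
    - [0,0,0.02,0,0,0]
    - [0,0,0.06,0,0,0]
    - [0,0,0.1,0,0,0]
    - [0,0,0.14,0,0,0]

```text
time_s: 9.08
position: [0.5399, 0.2271, 0.1807]
ee_rot: [[0.995, 0.097, -0.001], [0.097, -0.995, -0.001], [-0.001, 0.001, -1.0]]
ft_force: [1.1, 0.1, -0.3]
opening: 0.317
```

```bash
python3 - <<'E'
from h import *
crop(read_camera("scene"),340,80,160,150,4,"pics/s6.png")
s=sense();print(s["position"],s["opening"],s["ft_force"])
E
```

```text
[0.5428 0.2297 0.189 ] 0.31704828977677024 [1.8792 1.6357 5.7935]
```

View pics/s6.png

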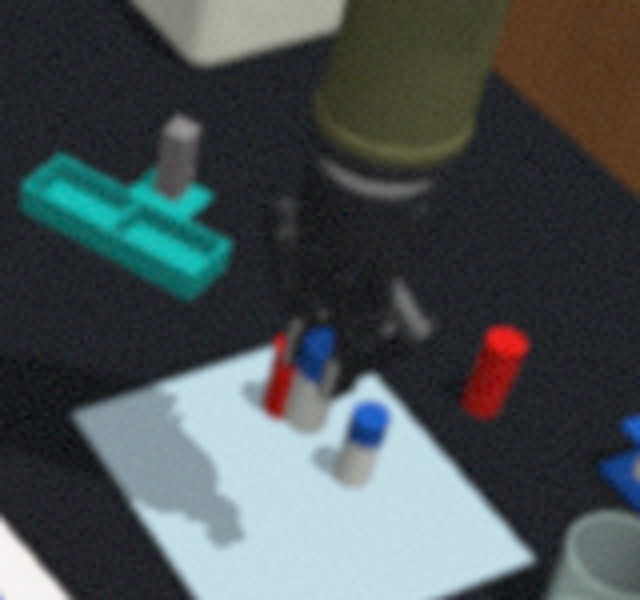

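>>> drive_tool:
  motion:
    - [-0.002,-0.293,0,0,0,0]
    - [-0.002,-0.293,0,0,0,0]
    - [-0.002,-0.293,0,0,0,0]
    - [-0.002,-0.293,0,0,0,0]
    - [-0.002,-0.293,0,0,0,0]

```text
time_s: 9.55
position: [0.5403, 0.0171, 0.1864]
ee_rot: [[0.995, 0.098, 0.01], [0.097, -0.995, 0.003], [0.01, -0.002, -1.0]]
ft_force: [1.2, -0.1, -1.1]
opening: 0.319
```

>>> drive_tool:
  motion:
    - [-0.001,-0.06,0,0,0,0]
    - [-0.001,-0.085,0,0,0,0]
    - [-0.001,-0.085,0,0,0,0]
    - [-0.001,-0.085,0,0,0,0]

```text
time_s: 9.88
position: [0.5389, -0.0721, 0.1859]
ee_rot: [[0.996, 0.091, 0.009], [0.091, -0.996, 0.002], [0.009, -0.001, -1.0]]
ft_force: [-0.3, 1.4, -0.7]
opening: 0.32
```

>>> drive_tool:
  motion:
    - [0.0025,0.0085,-0.02,0,0.009,0]
    - [0.0025,0.0085,-0.05,0,0.009,0]
    - [0.0025,0.0085,-0.07,0,0.009,0]
    - [0.0025,0.0085,-0.07,0,0.009,0]
    - [0.0025,0.0085,-0.07,0,0.009,0]

```text
time_s: 10.3
position: [0.5409, -0.0619, 0.1157]
ee_rot: [[0.996, 0.093, -0.002], [0.093, -0.996, 0.003], [-0.002, -0.003, -1.0]]
ft_force: [1.5, 0.5, -0.1]
opening: 0.32
```

>>> drive_tool:
  motion:
    - [0,0,0,0,0,0]

```text
time_s: 10.38
position: [0.5417, -0.0608, 0.1169]
ee_rot: [[0.996, 0.094, -0.0], [0.094, -0.996, 0.003], [0.0, -0.003, -1.0]]
ft_force: [0.1, -0.9, 0.2]
opening: 0.324
```

>>> drive_tool:
  motion:
    - [-0.001,-0.002,-0.008,0,0,0]
    - [-0.001,-0.002,-0.0135,0,0,0]
    - [-0.001,-0.002,-0.0135,0,0,0]
    - [-0.001,-0.002,-0.0135,0,0,0]

```text
time_s: 10.72
position: [0.5407, -0.0629, 0.1036]
ee_rot: [[0.996, 0.094, -0.0], [0.094, -0.996, 0.003], [0.0, -0.003, -1.0]]
ft_force: [0.6, 0.6, 0.7]
opening: 0.319
```

>>> drive_tool:
  motion:
    - [0,0,0,0,0,0]
    - [0,0,0,0,0,0]
    - [0,0,0,0,0,0]
  claw: 0.55

```text
time_s: 10.97
position: [0.5407, -0.063, 0.1037]
ee_rot: [[0.996, 0.094, 0.0], [0.094, -0.996, 0.003], [0.0, -0.003, -1.0]]
ft_force: [0.6, -1.3, -0.1]
opening: 0.551
```

>>> drive_tool:
  motion:
    - [0,0,0.02,0,0,0]
    - [0,0,0.06,0,0,0]
    - [0,0,0.09,0,0,0]
    - [0,0,0.1,0,0,0]
    - [0,0,0.1,0,0,0]

```text
time_s: 11.38
position: [0.5423, -0.0627, 0.2066]
ee_rot: [[0.996, 0.094, 0.005], [0.094, -0.996, 0.002], [0.005, -0.002, -1.0]]
ft_force: [0.6, 0.3, -0.4]
opening: 0.549
```

```bash
python3 - <<'E'
from h import *
crop(read_camera("scene"),220,130,160,140,4.5,"pics/s7.png")
s=sense();print(s["position"],s["opening"],s["ft_force"])
E
```

```text
[ 0.5413 -0.0631  0.2047] 0.5481989566955544 [ 0.2415  0.2713 -0.3268]
```

View pics/s7.png

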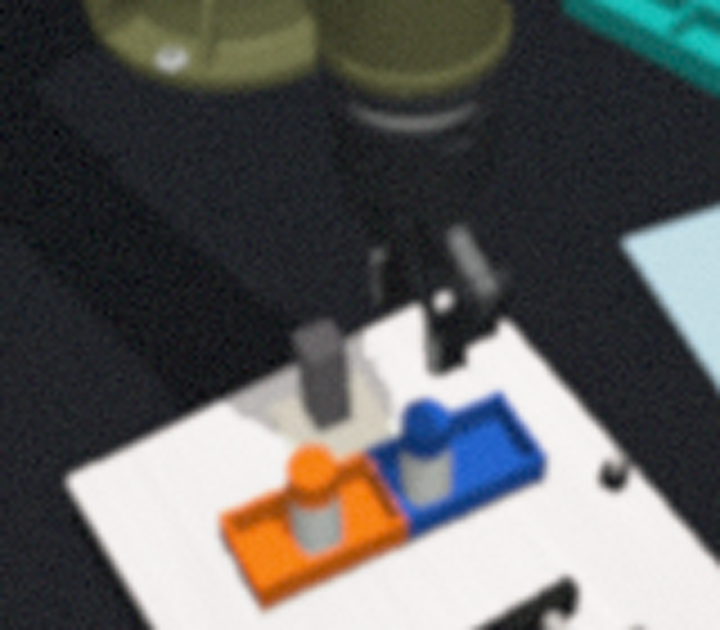

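>>> drive_tool:
  motion:
    - [-0.036,0.386,0,0,0,0]
    - [-0.036,0.386,0,0,0,0]
    - [-0.036,0.386,0,0,0,0]
    - [-0.036,0.386,0,0,0,0]
    - [-0.036,0.386,0,0,0,0]
  claw: 0.8

```text
time_s: 11.85
position: [0.5205, 0.1455, 0.2025]
ee_rot: [[0.996, 0.093, -0.0], [0.093, -0.996, 0.001], [0.0, -0.001, -1.0]]
ft_force: [0.5, 0.3, -0.3]
opening: 0.799
```

>>> drive_tool:
  motion:
    - [-0.017,0.17,0,0,0,0]
    - [-0.017,0.17,-0.01,0,0,0]
    - [-0.017,0.17,-0.03,0,0,0]
    - [-0.017,0.17,-0.06,0,0,0]
    - [-0.017,0.17,-0.08,0,0,0]

```text
time_s: 12.27
position: [0.5024, 0.3209, 0.1223]
ee_rot: [[0.995, 0.097, 0.002], [0.097, -0.995, 0.005], [0.002, -0.005, -1.0]]
ft_force: [1.0, 0.8, 0.1]
opening: 0.802
```

>>> drive_tool:
  motion:
    - [0.003,0.002,-0.01,0,0,0]
    - [0.003,0.002,-0.03,0,0,0]
    - [0.003,0.002,-0.035,0,0,0]
    - [0.003,0.002,-0.035,0,0,0]

```text
time_s: 12.6
position: [0.5047, 0.3208, 0.0852]
ee_rot: [[0.995, 0.096, -0.001], [0.096, -0.995, 0.002], [-0.001, -0.002, -1.0]]
ft_force: [-0.5, -0.6, 0.3]
opening: 0.801
```

>>> drive_tool:
  motion:
    - [0.001,0.002,-0.01,0,0,0]
    - [0.001,0.002,-0.03,0,0,0]
    - [0.001,0.002,-0.047,0,0,0]
    - [0.001,0.002,-0.047,0,0,0]
    - [0.001,0.002,-0.047,0,0,0]

```text
time_s: 13.02
position: [0.506, 0.322, 0.0383]
ee_rot: [[0.995, 0.095, -0.002], [0.095, -0.995, 0.001], [-0.002, -0.002, -1.0]]
ft_force: [-0.0, 0.6, -0.0]
opening: 0.802
```

>>> drive_tool:
  motion:
    - [0,0,0,0,0,0]
    - [0,0,0,0,0,0]
    - [0,0,0,0,0,0]
    - [0,0,0,0,0,0]
    - [0,0,0,0,0,0]
  claw: 0

```text
time_s: 13.43
position: [0.5066, 0.3223, 0.0394]
ee_rot: [[0.995, 0.095, -0.0], [0.095, -0.995, 0.002], [-0.0, -0.002, -1.0]]
ft_force: [0.7, -1.7, 7.2]
opening: 0.319
```

>>> drive_tool:
  motion:
    - [0,0,0,0,0,0]
    - [0,0,0.02,0,0,0]
    - [0,0,0.06,0,0,0]
    - [0,0,0.1,0,0,0]
    - [0,0,0.14,0,0,0]

```text
time_s: 13.85
position: [0.5059, 0.3222, 0.1807]
ee_rot: [[0.995, 0.096, -0.002], [0.096, -0.995, 0.002], [-0.002, -0.002, -1.0]]
ft_force: [-0.1, 1.3, -1.0]
opening: 0.323
```

```bash
python3 - <<'E'
from h import *
crop(read_camera("scene"),340,80,160,150,4,"pics/s8.png")
s=sense();print(s["position"],s["opening"],s["ft_force"])
E
```

```text
[0.5083 0.3254 0.1892] 0.31982845461365994 [2.3566 3.1167 5.9017]
```

View pics/s8.png

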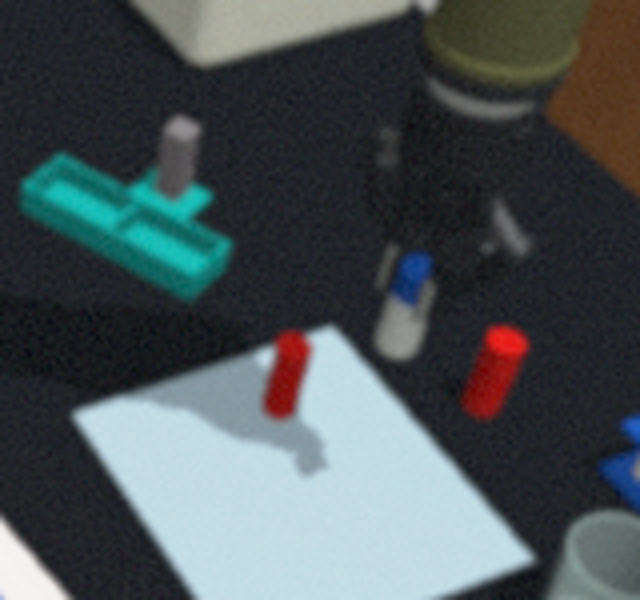

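>>> drive_tool:
  motion:
    - [0.0285,-0.348,0,0,0,0]
    - [0.0285,-0.348,0,0,0,0]
    - [0.0285,-0.348,0,0,0,0]
    - [0.0285,-0.348,0,0,0,0]
    - [0.0285,-0.348,0,0,0,0]

```text
time_s: 14.32
position: [0.5245, 0.113, 0.1852]
ee_rot: [[0.995, 0.096, 0.008], [0.096, -0.995, 0.008], [0.009, -0.008, -1.0]]
ft_force: [0.8, -0.7, 0.1]
opening: 0.321
```

>>> drive_tool:
  motion:
    - [0.012,-0.135,0,0,0,0]
    - [0.012,-0.135,0,0,0,0]
    - [0.012,-0.135,0,0,0,0]
    - [0.012,-0.135,0,0,0,0]
    - [0.012,-0.135,0,0,0,0]

```text
time_s: 14.73
position: [0.5364, -0.0276, 0.1844]
ee_rot: [[0.996, 0.088, 0.007], [0.088, -0.996, 0.006], [0.007, -0.005, -1.0]]
ft_force: [0.4, 0.3, -0.8]
opening: 0.318
```

>>> drive_tool:
  motion:
    - [0.0005,0.005,-0.02,-0.005,0.007,0.005]
    - [0.0005,0.005,-0.05,-0.005,0.007,0.005]
    - [0.0005,0.005,-0.068,-0.005,0.007,0.005]
    - [0.0005,0.005,-0.068,-0.005,0.007,0.005]
    - [0.0005,0.005,-0.068,-0.005,0.007,0.005]

```text
time_s: 15.15
position: [0.5364, -0.0212, 0.1161]
ee_rot: [[0.995, 0.095, -0.002], [0.095, -0.995, 0.002], [-0.002, -0.002, -1.0]]
ft_force: [0.7, -0.5, -0.5]
opening: 0.314
```

>>> drive_tool:
  motion:
    - [0,0,0,0,0,0]

```text
time_s: 15.23
position: [0.537, -0.0202, 0.1172]
ee_rot: [[0.995, 0.096, -0.001], [0.096, -0.995, 0.002], [-0.001, -0.002, -1.0]]
ft_force: [-0.8, 0.4, -0.9]
opening: 0.321
```

>>> drive_tool:
  motion:
    - [0,-0.002,-0.008,0,0,0]
    - [0,-0.002,-0.0135,0,0,0]
    - [0,-0.002,-0.0135,0,0,0]
    - [0,-0.002,-0.0135,0,0,0]

```text
time_s: 15.57
position: [0.537, -0.0222, 0.1037]
ee_rot: [[0.995, 0.096, -0.001], [0.096, -0.995, 0.002], [-0.001, -0.002, -1.0]]
ft_force: [-0.3, 0.0, 0.5]
opening: 0.318
```

>>> drive_tool:
  motion:
    - [0,0,0,0,0,0]
    - [0,0,0,0,0,0]
    - [0,0,0,0,0,0]
  claw: 0.55

```text
time_s: 15.82
position: [0.5371, -0.0223, 0.1039]
ee_rot: [[0.995, 0.096, -0.001], [0.096, -0.995, 0.002], [-0.0, -0.002, -1.0]]
ft_force: [-0.6, 0.1, 0.1]
opening: 0.552
```

>>> drive_tool:
  motion:
    - [0,0,0.02,0,0,0]
    - [0,0,0.06,0,0,0]
    - [0,0,0.09,0,0,0]
    - [0,0,0.11,0,0,0]
    - [0,0,0.11,0,0,0]

```text
time_s: 16.23
position: [0.5392, -0.0215, 0.2183]
ee_rot: [[0.995, 0.096, 0.007], [0.096, -0.995, 0.002], [0.007, -0.001, -1.0]]
ft_force: [0.0, 0.4, -0.5]
opening: 0.546
```

```bash
python3 - <<'E'
from h import *
c=read_camera("scene");crop(c,220,130,180,140,4.2,"pics/s9.png")
s=sense();print(s["position"],s["opening"],s["ft_force"]);print(s["ee_rot"])
E
```

```text
[ 0.5383 -0.022   0.2161] 0.5512257432238693 [-0.4507 -0.2155  0.1536]
[[ 0.9954  0.0957  0.004 ]
 [ 0.0956 -0.9954  0.0018]
 [ 0.0041 -0.0014 -1.    ]]
```

View pics/s9.png

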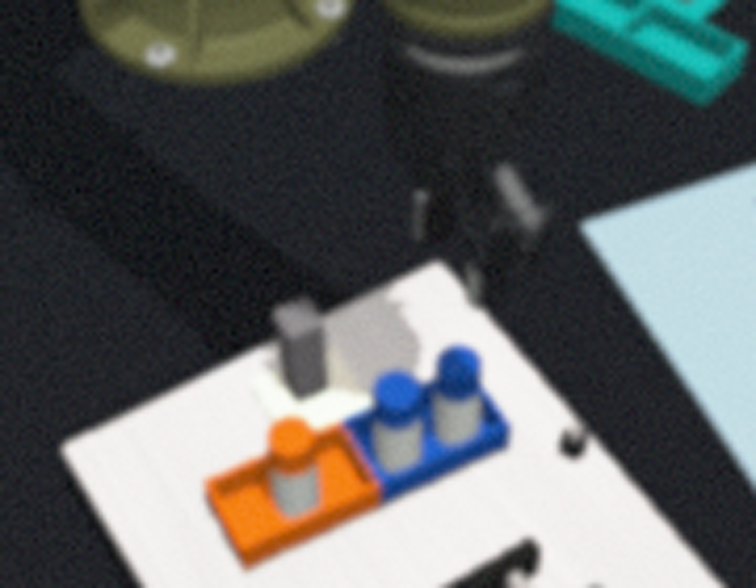

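```bash
python3 - <<'E'
from h import *
print(sense()["joint_positions"])
E
```

```text
[ 0.5463  0.4744 -0.8316  1.7508  0.3904  1.0861 -0.3189]
```

>>> drive_tool:
  motion:
    - [-0.07,-0.072,0,0,0,-0.3]
    - [-0.07,-0.072,0,0,0,-0.3]
    - [-0.07,-0.072,0,0,0,-0.3]
    - [-0.07,-0.072,0,0,0,-0.3]
  claw: 0.8

```text
time_s: 16.62
position: [0.4645, -0.0979, 0.2147]
ee_rot: [[0.977, -0.211, -0.0], [-0.211, -0.977, -0.002], [0.0, 0.002, -1.0]]
ft_force: [0.6, 0.8, 0.7]
opening: 0.801
```

```bash
python3 - <<'E'
from h import *
print(sense()["joint_positions"],sense()["ee_rot"])
E
```

```text
[ 0.7213  0.3579 -0.7752  1.9021  0.2982  0.9994 -0.3987] [[ 0.9775 -0.2111 -0.0002]
 [-0.2111 -0.9775 -0.002 ]
 [ 0.0002  0.002  -1.    ]]
```

>>> drive_tool:
  motion:
    - [0.004,0.004,0,0,0,-0.62]
    - [0.004,0.004,0,0,0,-0.62]
    - [0.004,0.004,0,0,0,-0.62]
    - [0.004,0.004,0,0,0,-0.62]
    - [0.004,0.004,0,0,0,-0.62]

```text
time_s: 17.03
position: [0.4685, -0.0933, 0.2138]
ee_rot: [[0.672, -0.74, -0.003], [-0.74, -0.672, -0.001], [-0.001, 0.002, -1.0]]
ft_force: [0.3, 0.5, 0.5]
opening: 0.803
```

>>> drive_tool:
  motion:
    - [0,0,0,0,0,-0.62]
    - [0,0,0,0,0,-0.62]
    - [0,0,0,0,0,-0.62]
    - [0,0,0,0,0,-0.62]
    - [0,0,0,0,0,-0.62]

```text
time_s: 17.45
position: [0.4684, -0.0927, 0.2127]
ee_rot: [[0.113, -0.994, -0.004], [-0.994, -0.113, 0.001], [-0.002, 0.004, -1.0]]
ft_force: [1.0, 0.4, 0.1]
opening: 0.799
```

```bash
python3 - <<'E'
from h import *
s=sense();print(s["joint_positions"],s["position"],s["ee_rot"],np.degrees(np.arctan2(s["ee_rot"][1][0],s["ee_rot"][0][0])))
E
```

```text
[ 0.4916  0.3196 -0.4645  1.8976  0.1705  0.9673 -1.5084] [ 0.4684 -0.0927  0.2127] [[ 0.1125 -0.9936 -0.004 ]
 [-0.9936 -0.1125  0.0013]
 [-0.0017  0.0038 -1.    ]] -83.53889919522031
```

>>> drive_tool:
  motion:
    - [0,-0.0015,-0.03,0,0,-0.017]
    - [0,-0.0015,-0.06,0,0,-0.017]
    - [0,-0.0015,-0.06,0,0,-0.017]

```text
time_s: 17.7
position: [0.4655, -0.0934, 0.148]
ee_rot: [[0.097, -0.995, -0.012], [-0.995, -0.097, 0.003], [-0.004, 0.012, -1.0]]
ft_force: [-1.7, -0.1, 0.4]
opening: 0.8
```

```bash
python3 - <<'E'
from h import *
c=read_camera("scene");crop(c,220,100,180,140,4.2,"pics/s10.png")
s=sense();print(s["position"],s["opening"],s["ft_force"]);print(s["ee_rot"])
E
```

```text
[ 0.4665 -0.0934  0.1503] 0.7950742953037134 [-0.3893  0.3374  0.1655]
[[ 0.0977 -0.9952 -0.0104]
 [-0.9952 -0.0978  0.0029]
 [-0.0039  0.0101 -0.9999]]
```

View pics/s10.png

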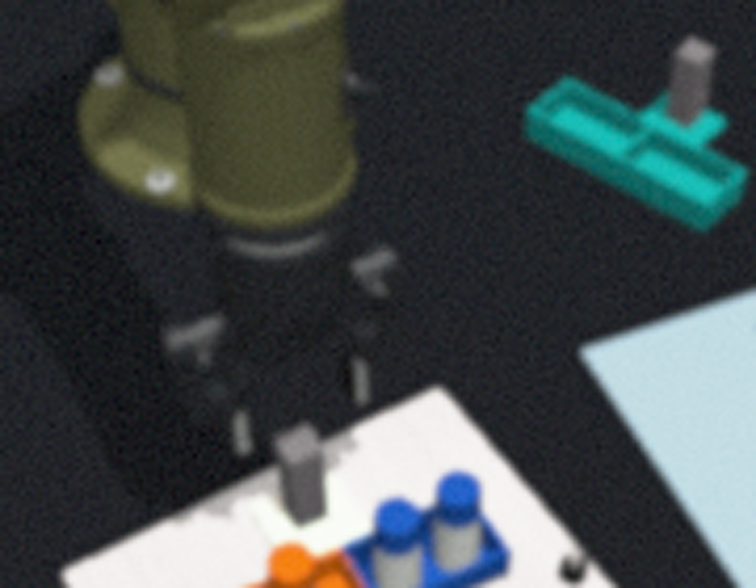

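Fingers straddle the post; I'll straighten the slight tilt and go down.

>>> drive_tool:
  motion:
    - [0.002,-0.001,-0.02,0,-0.01,0]
    - [0.002,-0.001,-0.045,0,-0.01,0]
    - [0.002,-0.001,-0.061,0,-0.01,0]
    - [0.002,-0.001,-0.061,0,-0.01,0]
    - [0.002,-0.001,-0.061,0,-0.01,0]

```text
time_s: 18.17
position: [0.4689, -0.0941, 0.0899]
ee_rot: [[0.099, -0.995, -0.001], [-0.995, -0.099, 0.003], [-0.003, 0.001, -1.0]]
ft_force: [0.7, -0.0, 1.2]
opening: 0.803
```

>>> drive_tool:
  motion:
    - [0,0,0,0,0,0]

```text
time_s: 18.25
position: [0.4699, -0.094, 0.0913]
ee_rot: [[0.099, -0.995, 0.001], [-0.995, -0.099, 0.003], [-0.003, -0.001, -1.0]]
ft_force: [-0.2, -0.4, 0.6]
opening: 0.795
```

>>> drive_tool:
  motion:
    - [-0.001,0,0,0,0,0]
    - [-0.001,0,0,0,0,0]
    - [-0.001,0,0,0,0,0]
    - [-0.001,0,0,0,0,0]
    - [-0.001,0,0,0,0,0]
  claw: 0
  force: 40

```text
time_s: 18.67
position: [0.4692, -0.0941, 0.0921]
ee_rot: [[0.099, -0.995, 0.002], [-0.995, -0.099, 0.002], [-0.002, -0.002, -1.0]]
ft_force: [-1.4, 0.5, 7.4]
opening: 0.276
```

>>> drive_tool:
  motion:
    - [0,0,0,0,0,0]

```text
time_s: 18.75
position: [0.4692, -0.0942, 0.0924]
ee_rot: [[0.099, -0.995, 0.002], [-0.995, -0.099, 0.002], [-0.002, -0.002, -1.0]]
ft_force: [-0.2, 0.5, -3.8]
opening: 0.277
```

```bash
python3 - <<'E'
from h import *
c=read_camera("scene");crop(c,220,100,180,140,4.2,"pics/s11.png")
s=sense();print(s["position"],s["opening"],s["ft_force"],s["moment"]);print(s["ee_rot"])
E
```

```text
[ 0.4691 -0.0942  0.0923] 0.2750114857262756 [ 0.4499 -0.3608 -3.244 ] [-0.1398 -0.04    0.0226]
[[ 0.0989 -0.9951  0.0017]
 [-0.9951 -0.0989  0.0022]
 [-0.0021 -0.0019 -1.    ]]
```

View pics/s11.png

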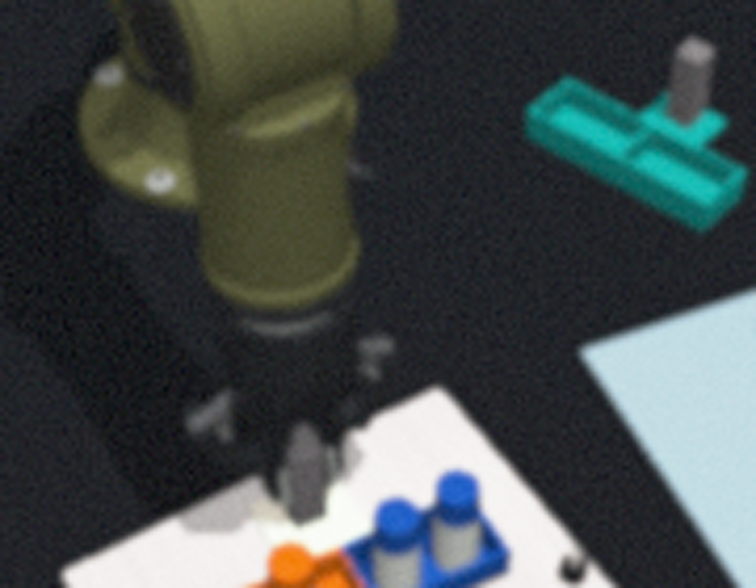

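>>> drive_tool:
  motion:
    - [0.002,0,-0.001,0,0,0.01]
    - [0.007,0,-0.001,0,0,0.025]
    - [0.014,0.001,-0.001,0,0,0.045]
    - [0.021,0.001,-0.001,0,0,0.06]
    - [0.026,0.001,-0.001,0,0,0.066]

```text
time_s: 19.22
position: [0.4898, -0.0947, 0.0919]
ee_rot: [[0.164, -0.986, -0.008], [-0.987, -0.164, -0.001], [-0.001, 0.008, -1.0]]
ft_force: [-22.8, -1.7, 31.6]
opening: 0.282
```

>>> drive_tool:
  motion:
    - [0.004,0,0,0,0,0]
    - [0.01,0.001,0,0,0,0]
    - [0.018,0.001,0,0,0,0]
    - [0.024,0.002,0,0,0,0]
    - [0.026,0.002,0,0,0,0]

```text
time_s: 19.63
position: [0.5152, -0.0929, 0.092]
ee_rot: [[0.164, -0.986, -0.01], [-0.986, -0.164, -0.001], [-0.0, 0.01, -1.0]]
ft_force: [-9.5, -0.3, 12.1]
opening: 0.274
```

```bash
python3 - <<'E'
from h import *
c=read_camera("scene");crop(c,220,150,180,190,3.15,"pics/s12.png")
t=read_camera("top");crop(t,280,80,140,130,4.5,"pics/t12.png")
s=sense();print(s["position"],s["opening"],s["ft_force"],s["moment"]);print(s["ee_rot"])
E
```

```text
[ 0.5153 -0.0929  0.092 ] 0.2767018744632332 [-2.8483 -0.5697  4.6985] [-0.0068  0.4096 -0.0505]
[[ 0.1638 -0.9864 -0.0095]
 [-0.9865 -0.1638 -0.0012]
 [-0.0004  0.0096 -1.    ]]
```

View pics/s12.png

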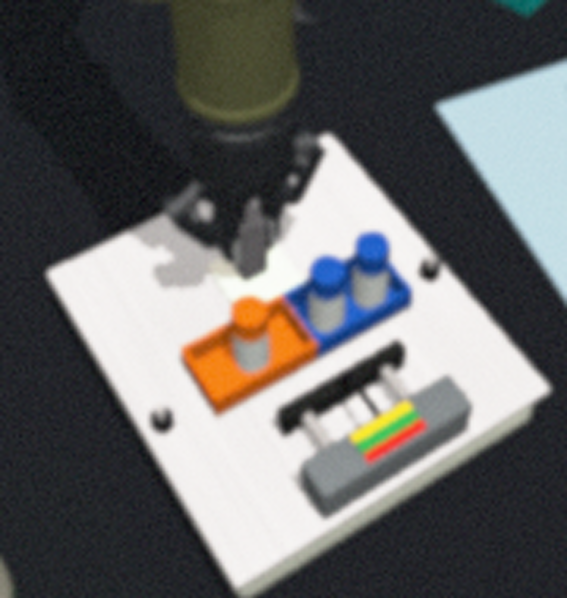

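View pics/t12.png

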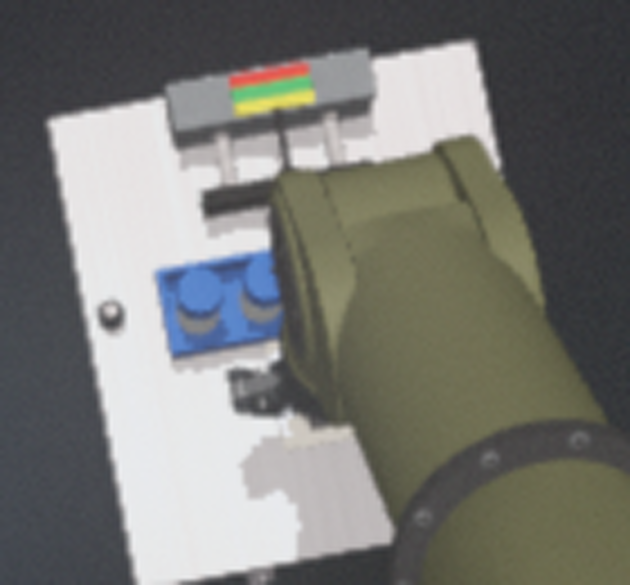

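>>> drive_tool:
  motion:
    - [0.003,0.0005,0,0,0,0]
    - [0.009,0.0015,0,0,0,0]
    - [0.016,0.0025,0,0,0,0]
    - [0.021,0.0035,0,0,0,0]
    - [0.023,0.0038,0,0,0,0]

```text
time_s: 20.15
position: [0.5376, -0.0894, 0.092]
ee_rot: [[0.164, -0.986, -0.012], [-0.986, -0.164, -0.002], [-0.0, 0.012, -1.0]]
ft_force: [-9.3, -2.1, 10.6]
opening: 0.277
```

>>> drive_tool:
  motion:
    - [0,0,0,0,0,0]
    - [0,0,0,0,0,0]

```text
time_s: 20.32
position: [0.5376, -0.0894, 0.092]
ee_rot: [[0.164, -0.986, -0.012], [-0.987, -0.164, -0.002], [-0.0, 0.012, -1.0]]
ft_force: [-2.6, -0.2, 3.8]
opening: 0.279
```

```bash
python3 - <<'E'
from h import *
c=read_camera("scene");crop(c,260,200,130,120,5,"pics/s13.png")
s=sense();print(s["position"],s["opening"],s["ft_force"],s["moment"]);print(s["ee_rot"])
E
```

```text
[ 0.5376 -0.0894  0.092 ] 0.2746917506597193 [-2.7193 -1.1878  3.1338] [-0.016   0.2638 -0.0326]
[[ 0.1638 -0.9864 -0.0116]
 [-0.9865 -0.1638 -0.0017]
 [-0.0002  0.0117 -0.9999]]
```

View pics/s13.png

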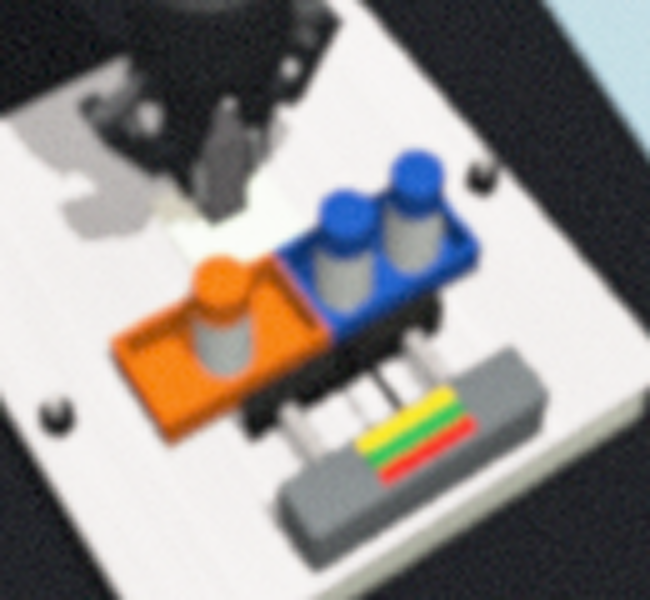

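>>> drive_tool:
  motion:
    - [0.002,0.0003,0,0,0,0]
    - [0.004,0.0007,0,0,0,0]
    - [0.006,0.001,0,0,0,0]
    - [0.006,0.001,0,0,0,0]

```text
time_s: 20.7
position: [0.5429, -0.0886, 0.092]
ee_rot: [[0.164, -0.986, -0.013], [-0.987, -0.164, -0.002], [-0.0, 0.013, -1.0]]
ft_force: [-5.4, -1.1, 4.9]
opening: 0.279
```

>>> drive_tool:
  motion:
    - [0,0,0,0,0,0]
    - [0,0,0,0,0,0]

```text
time_s: 20.87
position: [0.5429, -0.0886, 0.092]
ee_rot: [[0.164, -0.986, -0.013], [-0.987, -0.164, -0.002], [-0.0, 0.013, -1.0]]
ft_force: [-2.6, -0.5, 3.4]
opening: 0.279
```

>>> drive_tool:
  motion:
    - [0.002,0.0003,0,0,0,0]
    - [0.004,0.0007,0,0,0,0]
    - [0.006,0.001,0,0,0,0]
    - [0.006,0.001,0,0,0,0]

```text
time_s: 21.2
position: [0.5476, -0.088, 0.092]
ee_rot: [[0.163, -0.986, -0.016], [-0.987, -0.163, -0.003], [0.0, 0.016, -1.0]]
ft_force: [-6.4, -0.9, 7.6]
opening: 0.28
```

>>> drive_tool:
  motion:
    - [0,0,0,0,0,0]
    - [0,0,0,0,0,0]

```text
time_s: 21.37
position: [0.5476, -0.088, 0.092]
ee_rot: [[0.164, -0.986, -0.016], [-0.987, -0.164, -0.003], [0.0, 0.016, -1.0]]
ft_force: [-3.6, -0.6, 4.4]
opening: 0.275
```

```bash
python3 - <<'E'
from h import *
c=read_camera("scene");crop(c,300,240,90,75,7,"pics/s14.png")
t=read_camera("top");crop(t,290,80,100,90,6,"pics/t14.png")
s=sense();print(s["position"],s["opening"],s["ft_force"],s["moment"]);print(s["ee_rot"])
E
```

```text
[ 0.5476 -0.088   0.092 ] 0.2805443963354539 [-3.7789 -1.2147  3.3871] [0.0189 0.3273 0.0211]
[[ 0.1635 -0.9864 -0.0158]
 [-0.9865 -0.1635 -0.0029]
 [ 0.0003  0.016  -0.9999]]
```

View pics/s14.png

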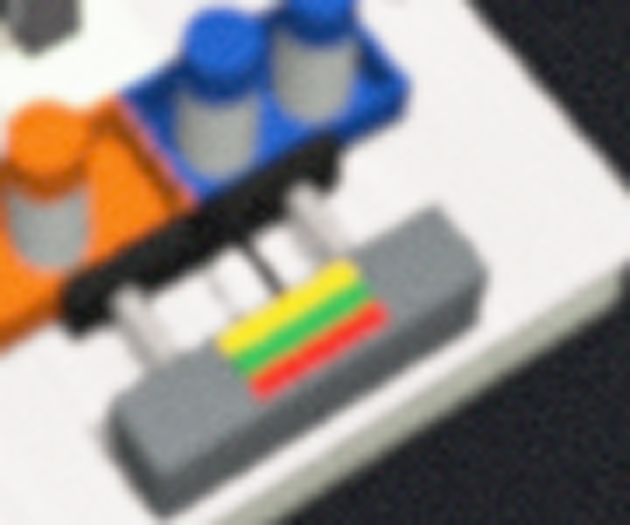

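View pics/t14.png

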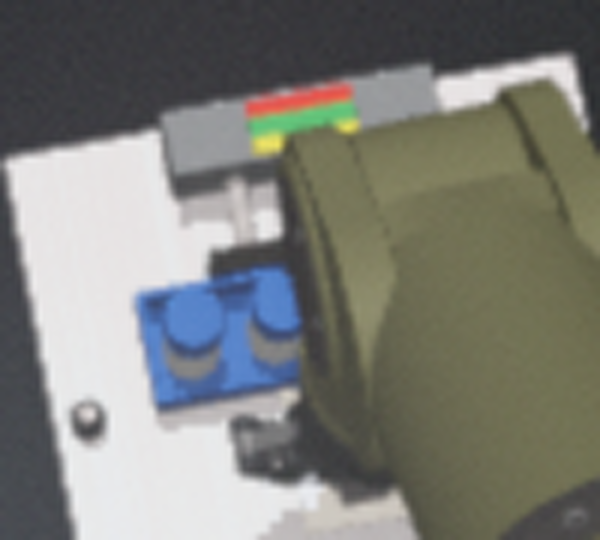

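>>> drive_tool:
  motion:
    - [0.0015,0.0002,0,0,0,0]
    - [0.003,0.0005,0,0,0,0]
    - [0.005,0.0008,0,0,0,0]
    - [0.006,0.001,0,0,0,0]
    - [0.006,0.001,0,0,0,0]

```text
time_s: 21.88
position: [0.5501, -0.0877, 0.092]
ee_rot: [[0.163, -0.986, -0.022], [-0.987, -0.163, -0.004], [0.001, 0.023, -1.0]]
ft_force: [-13.1, -1.0, 14.0]
opening: 0.279
```

>>> drive_tool:
  motion:
    - [0.001,0.0002,0,0,0,0]
    - [0.002,0.0003,0,0,0,0]
    - [0.003,0.0005,0,0,0,0]
    - [0.004,0.0007,0,0,0,0]
    - [0.004,0.0007,0,0,0,0]

```text
time_s: 22.3
position: [0.5502, -0.0877, 0.0919]
ee_rot: [[0.163, -0.986, -0.03], [-0.987, -0.163, -0.006], [0.001, 0.031, -1.0]]
ft_force: [-14.7, -1.7, 15.3]
opening: 0.277
```

```bash
python3 - <<'E'
from h import *
c=read_camera("scene");crop(c,300,240,90,75,7,"pics/s15.png")
s=sense();print(s["position"],s["opening"],s["ft_force"],s["moment"]);print(s["ee_rot"])
E
```

```text
[ 0.5502 -0.0877  0.0919] 0.2746052482832864 [-14.2491  -0.7968  14.5349] [-0.1389  2.6917  0.0932]
[[ 0.1627 -0.9862 -0.0299]
 [-0.9867 -0.1626 -0.0058]
 [ 0.0009  0.0305 -0.9995]]
```

View pics/s15.png

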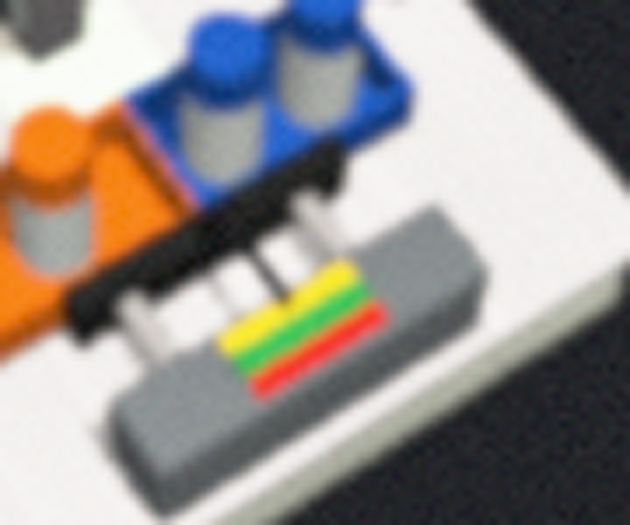

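>>> drive_tool:
  motion:
    - [0.001,0.0002,0.0005,0.002,-0.012,0]
    - [0.002,0.0003,0.001,0.004,-0.024,0]
    - [0.002,0.0003,0.001,0.005,-0.03,0]
    - [0.002,0.0003,0.001,0.005,-0.03,0]

```text
time_s: 22.68
position: [0.5511, -0.0875, 0.0921]
ee_rot: [[0.163, -0.987, -0.002], [-0.987, -0.163, -0.001], [0.0, 0.002, -1.0]]
ft_force: [-3.6, -0.5, -4.1]
opening: 0.276
```

```bash
python3 - <<'E'
from h import *
c=read_camera("scene");crop(c,260,190,130,120,5,"pics/s16.png")
s=sense();print(s["position"],s["opening"],s["ft_force"],s["moment"]);print(s["ee_rot"])
E
```

```text
[ 0.5512 -0.0875  0.0921] 0.27722409351872557 [-2.6539 -0.4759 -6.5661] [-0.171   1.2177 -0.0143]
[[ 0.1625 -0.9867 -0.002 ]
 [-0.9867 -0.1625 -0.0006]
 [ 0.0003  0.0021 -1.    ]]
```

View pics/s16.png

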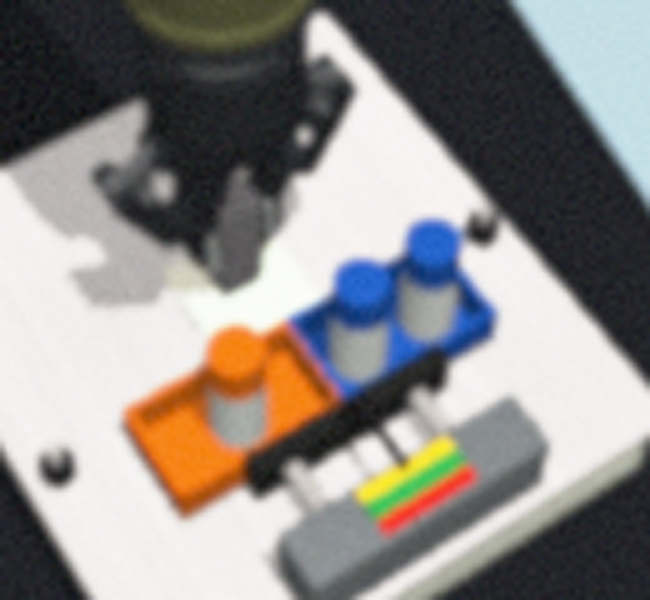

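>>> drive_tool:
  motion:
    - [0.001,0.0002,0,0.0005,-0.003,0]
    - [0.0025,0.0004,0,0.001,-0.006,0]
    - [0.004,0.0007,0,0.001,-0.008,0]
    - [0.004,0.0007,0,0.001,-0.008,0]
    - [0.004,0.0007,0,0.001,-0.008,0]

```text
time_s: 23.15
position: [0.5543, -0.087, 0.092]
ee_rot: [[0.162, -0.987, 0.004], [-0.987, -0.162, 0.0], [0.001, -0.004, -1.0]]
ft_force: [-8.0, -0.6, 1.1]
opening: 0.277
```

>>> drive_tool:
  motion:
    - [0.001,0.0002,0,0,-0.003,0]
    - [0.0025,0.0004,0,0.001,-0.006,0]
    - [0.004,0.0007,0,0.001,-0.008,0]
    - [0.0045,0.0007,0,0.001,-0.008,0]
    - [0.0045,0.0007,0,0.001,-0.008,0]

```text
time_s: 23.57
position: [0.556, -0.0867, 0.0919]
ee_rot: [[0.162, -0.987, 0.006], [-0.987, -0.162, -0.0], [0.001, -0.006, -1.0]]
ft_force: [-12.9, -0.6, 7.7]
opening: 0.277
```

```bash
python3 - <<'E'
from h import *
c=read_camera("scene");crop(c,260,190,130,120,5,"pics/s17.png")
s=sense();print(s["position"],s["opening"],s["ft_force"],s["moment"]);print(s["ee_rot"])
E
```

```text
[ 0.556  -0.0867  0.0919] 0.2773210336120374 [-12.5624  -1.3365   7.5705] [-0.2169  3.0701  0.1872]
[[ 0.162  -0.9868  0.0061]
 [-0.9868 -0.162  -0.0001]
 [ 0.0011 -0.006  -1.    ]]
```

View pics/s17.png

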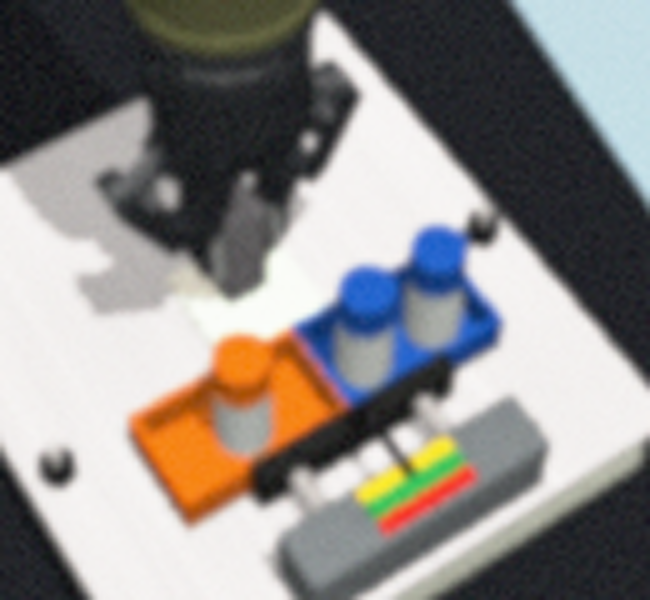

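>>> drive_tool:
  motion:
    - [0.001,0.0002,0.0003,0,-0.003,0]
    - [0.0025,0.0004,0.0005,0.001,-0.006,0]
    - [0.004,0.0007,0.0006,0.002,-0.01,0]
    - [0.005,0.0008,0.0006,0.002,-0.012,0]
    - [0.005,0.0008,0.0006,0.002,-0.012,0]

```text
time_s: 24.03
position: [0.5584, -0.0863, 0.092]
ee_rot: [[0.162, -0.987, 0.013], [-0.987, -0.162, 0.001], [0.001, -0.013, -1.0]]
ft_force: [-10.5, -0.7, 1.6]
opening: 0.276
```

```bash
python3 - <<'E'
from h import *
c=read_camera("scene");crop(c,260,190,130,120,5,"pics/s18.png")
s=sense();print(s["position"],s["opening"],s["ft_force"],s["moment"]);print(s["ee_rot"])
E
```

```text
[ 0.5584 -0.0863  0.092 ] 0.27150835779753024 [-11.2813  -1.4783   1.2637] [-0.2169  2.4671  0.0682]
[[ 0.1617 -0.9868  0.0128]
 [-0.9868 -0.1617  0.0012]
 [ 0.0009 -0.0128 -0.9999]]
```

View pics/s18.png

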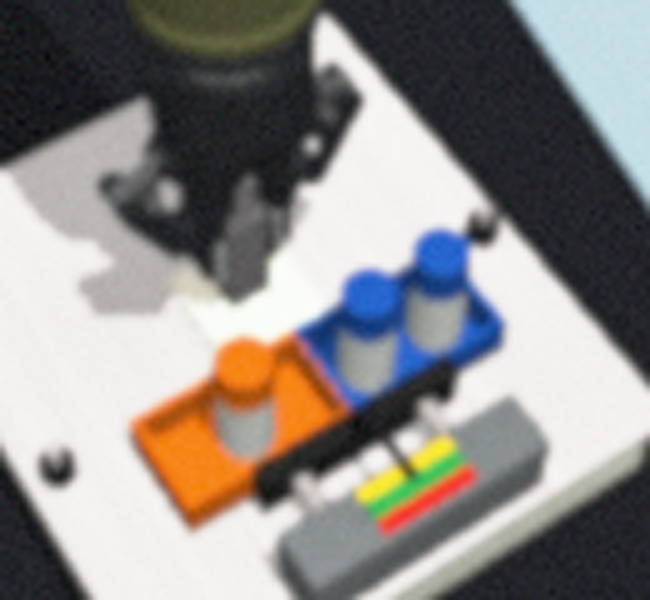

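```bash
cat >> h.py <<'E'
def pad(cc):
    g=cv2.cvtColor(np.ascontiguousarray(cc["img"]),cv2.COLOR_RGB2GRAY)
    hsv=cv2.cvtColor(np.ascontiguousarray(cc["img"]),cv2.COLOR_RGB2HSV)
    m=(cv2.inRange(g,0,60)>0)&((hsv[:,:,1]<120)|(g<35));m[:245]=0;m[305:]=0;m[:,:300]=0;m[:,356:]=0
    n,l,st,ce=cv2.connectedComponentsWithStats(m.astype(np.uint8))
    i=1+np.argmax(st[1:,4]);return st[i],ce[i]
E
python3 - <<'E'
from h import *
c=read_camera("scene")
im=cv2.imread("pics/scene0.png")[:,:,::-1]; c0=dict(c);c0["img"]=im
a=pad(c0);b=pad(c);print(a,b)
d=onz(c,*b[1],.08)-onz(c,*a[1],.08);print(d,d[:2]@np.array([.9866,.163]))
# template match of right-hand pad end & left end (full frame)
for (x,y,w,h) in((307,276,12,12),(338,257,12,12),(312,262,34,22)):
    T=cv2.cvtColor(np.ascontiguousarray(im[y:y+h,x:x+w]),cv2.COLOR_RGB2GRAY)
    k=8
    G=cv2.cvtColor(np.ascontiguousarray(c["img"][y-6:y+h+12,x-6:x+w+12]),cv2.COLOR_RGB2GRAY)
    r=cv2.matchTemplate(cv2.resize(G,None,fx=k,fy=k,interpolation=cv2.INTER_CUBIC),cv2.resize(T,None,fx=k,fy=k,interpolation=cv2.INTER_CUBIC),cv2.TM_CCOEFF_NORMED)
    _,v,_,p=cv2.minMaxLoc(r);du,dv=p[0]/k-6,p[1]/k-6
    d=onz(c,x+du,y+dv,.09)-onz(c,x,y,.09);print(v,du,dv,d[:2],d[:2]@np.array([.9866,.163]))
s=sense();print(s["position"],s["ft_force"])
E
```

```text
(array([309, 260,  38,  27, 223], dtype=int32), array([327.1166, 272.9821])) (array([312, 262,  39,  29, 257], dtype=int32), array([330.5759, 275.8132]))
[0.01   0.0044 0.    ] 0.010591209011087973
0.9540818929672241 2.125 3.5 [0.0102 0.0011] 0.010273014291675101
0.7767509818077087 2.25 2.25 [0.0078 0.0023] 0.008028984208492138
0.8653278350830078 2.375 3.125 [0.01   0.0019] 0.010195566716005359
[ 0.5584 -0.0863  0.0919] [-10.6334  -1.0349   2.2218]
```

>>> drive_tool:
  motion:
    - [0.001,0.0002,0.0001,0,-0.002,0]
    - [0.002,0.0003,0.0003,0.001,-0.005,0]
    - [0.0035,0.0006,0.0004,0.001,-0.008,0]
    - [0.0045,0.0007,0.0004,0.001,-0.009,0]
    - [0.0045,0.0007,0.0004,0.001,-0.009,0]

```text
time_s: 24.55
position: [0.5595, -0.0862, 0.0919]
ee_rot: [[0.161, -0.987, 0.015], [-0.987, -0.161, 0.001], [0.001, -0.015, -1.0]]
ft_force: [-14.7, -0.7, 6.5]
opening: 0.277
```

```bash
cat >> h.py <<'E'
def stopmm(c):
    im=cv2.imread("pics/scene0.png")[:,:,::-1];o=[]
    c0=dict(c);c0["img"]=im;a=pad(c0);b=pad(c);n=np.array([.9866,.163])
    o.append((onz(c,*b[1],.08)-onz(c,*a[1],.08))[:2]@n)
    k=8
    for (x,y,w,h) in((307,276,12,12),(338,257,12,12),(312,262,34,22)):
        T=cv2.cvtColor(np.ascontiguousarray(im[y:y+h,x:x+w]),cv2.COLOR_RGB2GRAY)
        G=cv2.cvtColor(np.ascontiguousarray(c["img"][y-6:y+h+12,x-6:x+w+12]),cv2.COLOR_RGB2GRAY)
        r=cv2.matchTemplate(cv2.resize(G,None,fx=k,fy=k,interpolation=cv2.INTER_CUBIC),cv2.resize(T,None,fx=k,fy=k,interpolation=cv2.INTER_CUBIC),cv2.TM_CCOEFF_NORMED)
        _,v,_,p=cv2.minMaxLoc(r)
        o.append((onz(c,x+p[0]/k-6,y+p[1]/k-6,.09)-onz(c,x,y,.09))[:2]@n)
    return np.array(o)*1000
E
python3 - <<'E'
from h import *
c=read_camera("scene");crop(c,260,190,130,120,5,"pics/s19.png");print(stopmm(c))
s=sense();print(s["position"],s["opening"],s["ft_force"],s["moment"]);print(s["ee_rot"])
E
```

```text
[11.7438 11.1242  8.9167 11.2054]
[ 0.5595 -0.0862  0.0919] 0.2756178130701473 [-13.2911  -1.5803   5.9702] [-0.2307  3.177   0.1063]
[[ 0.1613 -0.9868  0.0151]
 [-0.9869 -0.1613  0.0011]
 [ 0.0014 -0.015  -0.9999]]
```

View pics/s19.png

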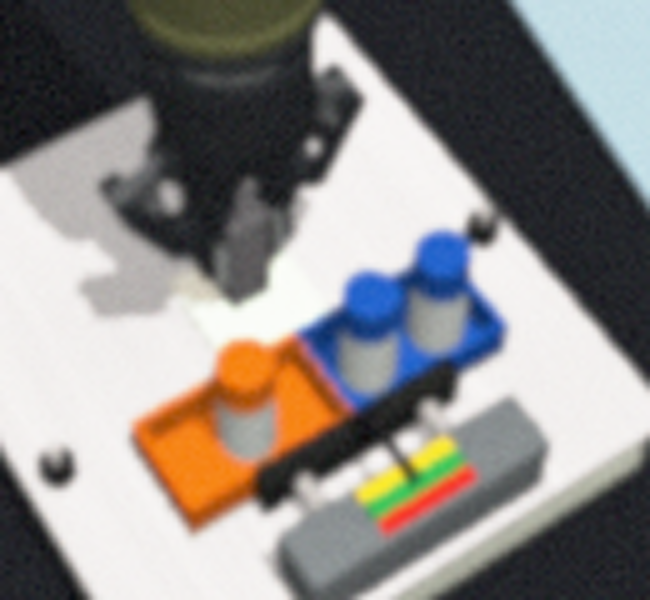

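>>> drive_tool:
  motion:
    - [0.001,0.0002,0.0002,0,-0.002,0]
    - [0.002,0.0003,0.0004,0.001,-0.004,0]
    - [0.0035,0.0006,0.0005,0.001,-0.006,0]
    - [0.004,0.0007,0.0005,0.001,-0.007,0]
    - [0.004,0.0007,0.0005,0.001,-0.007,0]

```text
time_s: 25.02
position: [0.5601, -0.0861, 0.0919]
ee_rot: [[0.161, -0.987, 0.015], [-0.987, -0.161, 0.001], [0.002, -0.015, -1.0]]
ft_force: [-14.5, -1.7, 6.2]
opening: 0.272
```

```bash
python3 - <<'E'
from h import *
import time
for i in range(6):
    c=read_camera("scene");s=sense();print(stopmm(c),s["position"],s["ft_force"])
crop(c,260,190,130,120,5,"pics/s20.png")
print(s["time_s"],s["opening"],s["moment"],s["ee_rot"],s["qvel"])
t=read_camera("top");crop(t,270,80,150,130,4.5,"pics/t20.png")
cv2.imwrite("pics/scene20.png",c["img"][:,:,::-1])
E
```

```text
[12.1484 11.8186  9.6413 11.8089] [ 0.5601 -0.0861  0.0919] [-13.5105  -3.1422   5.6559]
[12.2029 11.8186  9.6413 11.8089] [ 0.5601 -0.086   0.0919] [-13.9016  -1.2225   5.0671]
[12.175  11.8186  9.6413 11.8089] [ 0.5601 -0.0861  0.0919] [-13.7671  -1.3834   5.2198]
[12.2633 11.8186  9.6413 11.8089] [ 0.5601 -0.086   0.0919] [-13.4685  -0.7531   5.1565]
[12.2691 11.8186  9.6413 11.8089] [ 0.5601 -0.0861  0.0919] [-14.1797  -0.8615   5.9909]
[12.2667 11.8186  9.6413 11.8089] [ 0.5601 -0.0861  0.0919] [-14.5788  -1.931    6.3025]
25.3167 0.27804496697827713 [-0.2213  3.1529  0.1722] [[ 0.161  -0.9868  0.0151]
 [-0.9869 -0.161   0.0009]
 [ 0.0015 -0.0151 -0.9999]] [-0.0018  0.0005  0.      0.0002 -0.0007 -0.0014  0.0001]
```

View pics/s20.png

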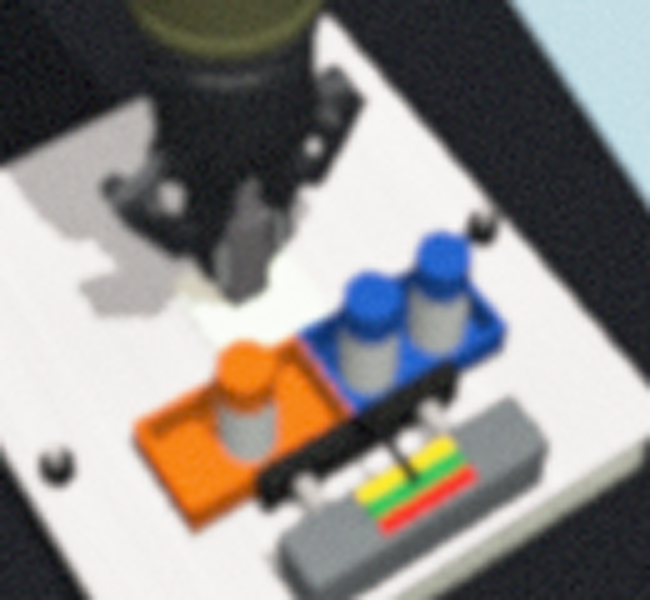

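View pics/t20.png

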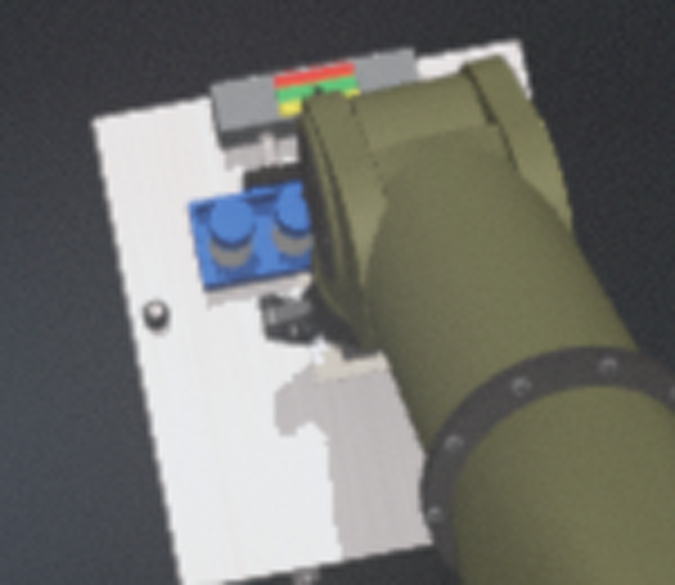

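View pics/scene20.png

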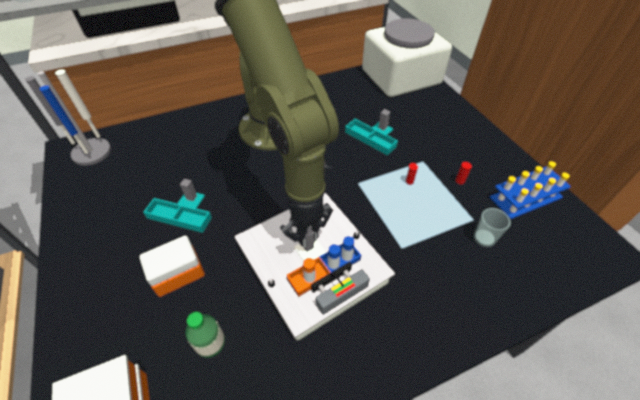

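```bash
python3 - <<'E'
from h import *
print(finish_job())
E
```

```text
the job is handed in; nothing more can be done
None
```

I handed the job in at about 25 s, with the arm still gripping the post and holding the carrier pressed against the stop. Both blue-capped vials are in the blue bay and the orange-capped one is in the orange bay. The carrier was turned about 4° on the way to square it up.

**Last checks before handing in:**
- **Stop:** the camera put it at about 11.8–12.3 mm in, or roughly 9–10 N. It held steady over six pictures, with the pointer in the green.
- **Carrier:** the grip is within about 0.5° of square and about 2 mm of centred. I worked this out from the tool pose and the measured shaker pose.
- **Vials and bystanders:** the vials stand upright in their bays. The tip box, bottle, beaker and look-alikes show no movement in the last picture.

**Readings that disagreed:**
- **Stop travel:** one of the four camera measures read only 9.6 mm, but that would still be about 7.7 N.
- **Wrist force:** it read about 14 N along x, more than the spring alone should give. I put the difference down to friction under the carrier, because the arm was also pressing down with about 5–6 N.
- **Flatness:** I did not measure directly that the carrier lies flat. The only signs are the downward load and a tool tilt of about 0.015 rad.

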